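# Cover and start the buckle tumbler with a screwdriver

### The job

Get the buckle tumbler running: gently set the blue cover onto its bowl so that it sits level and let go of it. Then take the green flat screwdriver out of the wooden stand, turn the slotted orange switch with its blade (never with the fingers) a quarter turn clockwise until it stops, so that the slot points at the green dots, and stand the screwdriver back in the hole it came from. Leave the awl and the other things on the bench where they are.

Things in the scene. Friction and masses are not known exactly. Their poses are not given: they have to be found in the camera images.
- bowl_rim (a point): centre of the mouth of the tumbler's grey bowl, in the plane of its rim, 115 mm above the bench; rim outer radius 78 mm, inner 74 mm; 60 mm deep inside. The tumbler is bolted down: a dark base plate 165 (x) by 305 mm (y), the bowl over one end, a white switch box 60 mm high on the other. Axes are the tumbler's, z up. The orange switch lies 175 mm from here along -y and 10 mm along -x
- selector_slot (a point): mouth of the slot in the orange switch, on its vertical axis at its top face, 77 mm above the bench. The switch is a drum 58 mm across, 17 mm high, on the white box. The slot runs along this point's x axis (turns with the drum): a straight pocket 19 mm long, 5 mm wide, its floor 13 mm below this point; its upper 7 mm flare out to 27 by 13 mm at the top
- selector (a joint): switch angle in rad: 0 = off (slot in line with the two red dots, along the tumbler's x), growing clockwise seen from above to the stop at 1.57 = run (slot in line with the green dots, along the tumbler's y). Starts at 0 to 0.15. Friction of 0.05 N m holds it where it is left; the blade has about 0.12 rad of play in the slot, so it must turn that much further than the switch
- cover: loose blue round cover, 168 mm across, about 0.25 kg, flat on the bench at the start, right way up; origin: centre of its underside. From below: a tapered black lip (radius 65 to 69 mm, 10 mm high) that goes inside the bowl's rim; a blue disc 8 mm thick; a black neck 24 mm across, 8 mm high; a round black knob 32 mm across, 30 mm high. Its top is 56 mm above its origin
- cover_knob (a point): centre of the cover's knob, half-way up it, 23 mm above the top of the blue disc and 41 mm above the cover's origin
- cover_seat (a point): centre of the underside of the cover's blue disc, 10 mm above the cover's origin: it coincides with bowl_rim when the cover is seated
- driver_grip (a point): centre of the screwdriver's green handle, a flat-sided block 34 mm (x) by 26 mm (y) by 82 mm (z). The screwdriver stands upright in the stand, blade down, 160 mm long, about 0.15 kg. x = along the blade's width, y = across the blade's flat faces, z = up to the handle's end; the same after a half turn about z. 127 mm above the bench while in the stand
- driver_tip (a point): middle of the tip of the screwdriver's blade, 119 mm below driver_grip; same axes. Blade 16 mm wide (x), 3 mm thick (y), 24 mm long; above it a shaft 10 mm across, up to a black collar 36 mm across that begins 70 mm above the tip. In the stand the collar rests on its top face, the tip 70 mm below that face (8 mm above the bench)
- stand: wooden tool stand, fixed, 150 mm (its x) by 64 mm (y) by 78 mm high; origin at the centre of its underside. The screwdriver and the awl each stand in one of its two holes, which one in which varies
- stand_hole0 (a point): mouth of the stand's first hole, at its top face, 45 mm along -x from the stand's centre: a square through hole 25 mm wide with chamfered edges
- stand_hole1 (a point): mouth of the stand's second hole, the same, 45 mm along +x
- awl_grip (a point): middle of the handle of the awl that stands in the stand's other hole: dark wooden, round, 32 mm thick, its top 136 mm above its tip; not to be disturbed
- mallet: mallet with a white head lying on the bench, bystander, head 44 mm thick, 190 mm long; origin under the head
- jar: amber jar with a black lid, bystander, 64 mm across, 85 mm high; origin under its centre
- pot: white pot with brushes, bystander, 72 mm across, 160 mm high with the brushes; origin under its centre
- burnisher: cork burnishing block, bystander, 90 by 45 by 30 mm; origin under its centre
- tin: flat round brass tin, bystander, 68 mm across, 25 mm high; origin under its centre
- clicker: flat steel bar, bystander, 110 by 30 by 12 mm; origin under its centre
Things that resemble listed ones, but are neither listed nor needed, are in the scene too. Of the things that look like the part that bears driver_grip, the middle-sized one is meant.

How it is judged:
On the way, in this order (a step that is already met when the one before it is completed fails the run):
1. the cover sits level on the bowl's rim and is released (horizontal distance between cover_seat and bowl_rim below 0.008 m and z of cover_seat in the frame of bowl_rim between -0.003 and 0.003 m and angle between cover_seat's own z axis and vertical below 0.04 rad and contact force between each of the arm, the fingers and cover below 0.1 N), for 0.2 s.
2. the screwdriver is lifted clear out of the stand (z of driver_tip in the frame of stand above 0.08 m), for 0.1 s.
3. the switch is turned to run with the blade in its slot (value of joint selector above 1.36 rad and distance between driver_tip and selector_slot below 0.02 m), for 0.1 s.
At the end, for the whole second after the job is handed in: The cover sits on the bowl (centre within 8 mm, height within 3 mm, tilt under 0.04 rad) and is at rest, the switch stands at run (past 1.36 rad), and the screwdriver stands in its hole in the stand, fully down (tip less than 14 mm above the stand's underside) and upright (tilt under 0.15 rad) (horizontal distance between cover_seat and bowl_rim below 0.008 m and z of cover_seat in the frame of bowl_rim between -0.003 and 0.003 m and angle between cover_seat's own z axis and vertical below 0.04 rad and value of joint selector above 1.36 rad and z of driver_tip in the frame of stand below 0.014 m and angle between driver_tip's own z axis and vertical below 0.15 rad and (horizontal distance between driver_grip and stand_hole0 below 0.02 m or horizontal distance between driver_grip and stand_hole1 below 0.02 m) and linear speed of cover below 0.02 m/s); the robot touches nothing.
It fails at once if the switch is pushed with the fingers or the arm (contact force between any of the arm, the fingers and selector above 1 N).
It fails at once if the cover is dropped or thrown onto the bowl (faster than 0.6 m/s just above the rim) (linear speed of cover above 0.6 m/s and horizontal distance between cover_seat and bowl_rim below 0.05 m and z of cover_seat in the frame of bowl_rim below 0.03 m).
It fails at once if another thing on the bench is moved by more than 30 mm (distance of any of awl_grip, mallet, jar, pot, burnisher, tin, clicker from where it was at the start of the episode above 0.03 m).
It also fails if it takes over 67 s, if anything falls off the work surface, if the arm or the gripper's body presses on something with over 40 N, if the wrist force passes 120 N, or if a joint passes its speed limit or range.

### The arm

A 6-joint arm with a two-finger parallel gripper is mounted at the origin on the work surface. World frame = base frame: x ahead of the robot, y to its left, z up, the work surface at z = 0. Lengths are in m, angles in rad, forces in N, time in s.
With the tool pointing down it reaches from about 0.225 to 0.875 m from the base axis. Payload 3.4 kg.
Tool frame: the origin (TCP) lies midway between the tips of the shut fingers; the grasp point (between the pads) lies behind it (manip.grip_point_offset is the z of the grasp point in the tool frame, in m); z points along the fingers, x is the direction in which the jaws open and shut, and the axes are right-handed (so a half turn about z gives the same grasp; the last joint's range is limited). The gripper opens to 85 mm and grips with 20 to 120 N. Pads are 22 mm wide; open, the fingers measure 114 mm over their backs; the gripper's body (76 mm by 85 mm) begins 54 mm behind the grasp point. The pads swing forward as they close: fully open they stand 13 mm farther back than shut.
Start: joints at [1.029, 0.276, 1.505, -0, 1.361, -0.121], TCP at [0.235, 0.525, 0.207] pointing down, gripper open.
Joint ranges: [-2.89, 2.89], [-0.75, 2.08], [0.22, 2.7], [-1.18, 4.32], [0.11, 2.71], [-2.7, 2.7]. Speed limits (rad/s): [2.57, 2.57, 3.14, 3.14, 3.14, 3.14].

### API

Orientations are given as a unit quaternion [w, x, y, z].
In Python, from rig import manip, eyes, recognise, regions_of, mark_of gives the robot as it stands.
- The arm moves only by the shell command python3 -m inch 'ROWS' [FORCE]. ROWS is JSON, a list of rows, each a list of 5 numbers: the gripper command: -1 is shut, 1 is fully open, values between are in proportion, then the shift along the tool's x, y, z in mm, then the turn about the tool's z in degrees. A call has 1 to 20 rows; each row shifts and turns the pose as measured when the row begins, along the tool's axes as they then stand; what a row does not reach is not made up. A row lasts 1/12 s, in which the tool goes at most 41.7 mm and 7.16 degrees, less where a joint would pass 70% of its speed; a pose out of reach is approached as far as the arm can. A call with a gripper value outside its range is refused whole. The fingers move at their own pace and stop on an object; FORCE is the grip in N (left out, the last holds). Time passes only in rows, so rows that do not move let the fingers close. It gives the time, the measured TCP pose, the force and the opening at its end, in the units of the state.
- manip.get_state(): the state, without advancing time (a new reading comes with each control period).
- eyes.get_image(name): name is "scene" or "top"; returns a dict with "frame" (480x640x3 uint8, red, green, blue), "K" (3x3 intrinsics, pixels), "k1" (the pictures are not rectified: a ray, as slopes to the right and down, at radius r is drawn at 1 + k1 r^2 times it, then the intrinsics apply), "rvec" (rotation vector, rad) and "tvec" (3), from world to camera coordinates, as OpenCV has them. Camera axes: x right, y down, z forward; pixel columns grow to the right and rows downward; lengths in m; the calibration is good to about 2 mm. A picture is of the moment at which its call begins. There is no depth.
- manip.sign_off(): hands the job in, once; it reports no verdict.
Trained networks look in a picture, given as the dict that the camera call returned (one of the last four; its "shot" number tells which), for a name from the list of things; names that differ only in an ending like _2 or _b are one class to them, and where a whole thing is asked for, a point or a joint stands for the part that bears it (a point fixed in the world has none). Each returns a list of dicts, best first, with "confidence" (0 to 1); they miss things now and then, are a little off and sometimes report something else, mostly with a low value. They report only what shows in the picture. A call takes as long as a camera call. They do not tell look-alikes from the thing itself.
- recognise(picture, target): "bbox" ([left, top, width, height] in pixels, round what is visible of it).
- regions_of(picture, target): "mask" (480x640 bool, what is visible of it) and "bbox" ([left, top, width, height] in pixels, round what is visible of it).
- mark_of(picture, target): "point" ([row, column] in pixels: a listed point, or the origin of a listed thing).
The state is a dict: "clock": time; "qpos": joint angles; "qd": joint speeds; "effort": joint torques, N m; "position": TCP position; "ee_rot": TCP orientation; "contact_force": force on the tool from outside, world axes, zero at the start; "moment": the same for the moment, N m; "width": finger opening in m.
Only numpy, scipy, OpenCV 4.12 (cv2) and the standard library are available. Lean on these libraries where they do the work, as an engineer would, in place of code of your own. Each camera call takes 0.05 s, during which the arm holds its last target.

## Working session

There is one attempt and no reset: what is moved stays moved. The work goes in short steps, Python scripts to look and compute and a shell command to move; the robot and the scene stay as the last step left them, time stands still between calls to the robot, and variables do not carry over. Pictures are saved under pics/ and viewed, and the job is handed in when it is done.

```bash
ls; mkdir -p pics; python3 - <<'E'
from rig import manip, eyes, recognise, regions_of, mark_of
import cv2
print(manip.get_state(), manip.grip_point_offset)
for n in ["scene","top"]:
    p=eyes.get_image(n)
    cv2.imwrite(f"pics/{n}0.png",p["frame"][:,:,::-1])
    print(n,p["K"],p["k1"],p["rvec"],p["tvec"])
    for t in ["bowl_rim","selector_slot","cover","cover_knob","driver_grip","driver_tip","stand","stand_hole0","stand_hole1","awl_grip"]:
        print(t,[( [round(float(x)) for x in r["point"]],round(float(r["confidence"]),2)) for r in mark_of(p,t)])
print(manip.get_state()["clock"])
E
```

```text
pics
{'clock': 0.0, 'qpos': array([ 1.02900842e+00,  2.76589592e-01,  1.50611749e+00,  2.50121631e-05,
        1.36072450e+00, -1.21027696e-01]), 'qd': array([-0.00255858,  0.00036261,  0.00102819, -0.00097491, -0.00095264,
        0.00146763]), 'effort': array([-1.21769190e-04, -4.16775477e+01, -2.45802283e+01, -5.84126974e-04,
        1.11642419e-02, -1.35252799e-05]), 'position': array([0.23457381, 0.52434748, 0.20574908]), 'ee_rot': array([ 3.92244904e-04,  8.39183550e-01,  5.43847519e-01, -8.31687629e-04]), 'contact_force': array([-0.98233635, -0.59370346,  0.31315898]), 'moment': array([0.04662289, 0.00284988, 0.00057506]), 'width': 0.08546979697362787} -0.0187
scene [[558.81244925   0.         317.99311006]
 [  0.         558.81244925 237.06819617]
 [  0.           0.           1.        ]] -0.1668594676219057 [ 1.81689402  2.02011691 -0.55064715] [ 0.11920041 -0.41645314  1.84453101]
bowl_rim [([242, 364], 0.75)]
selector_slot [([230, 296], 0.86)]
cover [([250, 449], 0.94)]
cover_knob [([244, 450], 0.72)]
driver_grip [([195, 157], 0.71), ([184, 207], 0.61), ([179, 184], 0.54)
[... 255 characters left out ...]
]
top [[451.97248922   0.         307.20244185]
 [  0.         451.97248922 236.9225458 ]
 [  0.           0.           1.        ]] -0.07658742382930403 [ 2.11493912 -2.09912686  0.23348654] [-0.07922893  0.59230872  0.91379257]
bowl_rim [([241, 245], 0.82)]
selector_slot [([261, 330], 0.69), ([280, 136], 0.68)]
cover [([278, 137], 0.63), ([170, 326], 0.4)]
cover_knob [([279, 129], 0.8), ([344, 365], 0.53)]
driver_grip [([303, 460], 0.91), ([318, 493], 0.69), ([263, 522], 0.6)]
driver_tip [([277, 488], 0.9), ([328, 480], 0.67)]
stand [([264, 449], 0.3)]
stand_hole0 [([303, 449], 0.83), ([262, 448], 0.56)]
stand_hole1 [([303, 449], 0.83), ([262, 448], 0.56)]
awl_grip [([256, 456], 0.57)]
1.1
```

View pics/scene0.png

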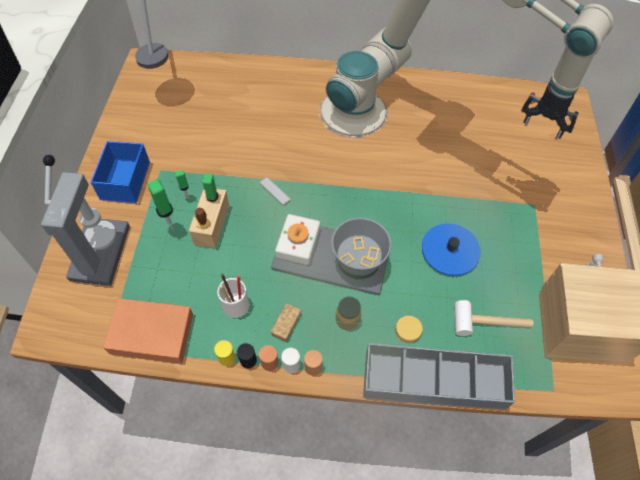

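View pics/top0.png

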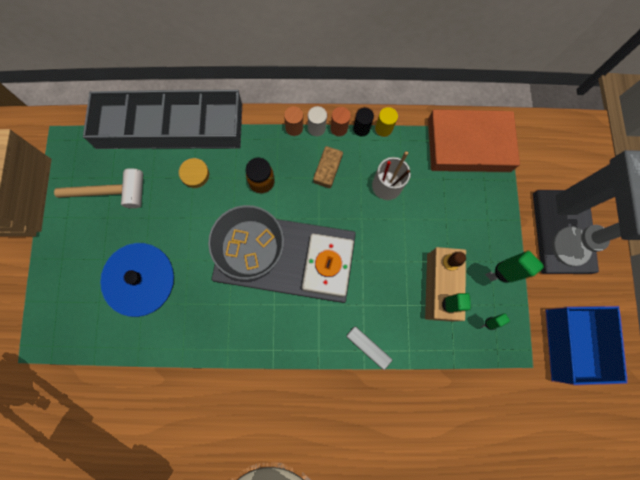

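The overhead view shows the cover's knob at (279,132), the bowl at (242,246), the switch at (263,329) with its slot roughly along image vertical, and the stand's screwdriver at (302,458). A big and a small look-alike stand to the right. In the scene view the same things are at (244,453), (245,361), (232,297) and (184,209).

```bash
cat > h.py <<'E'
import numpy as np, cv2
from rig import manip, eyes, recognise, regions_of, mark_of
def cam(p):
    R=cv2.Rodrigues(np.array(p["rvec"],float))[0]; t=np.array(p["tvec"],float).ravel()
    return R,t,np.array(p["K"]),np.array([p["k1"],0,0,0,0])
def und(p,uv):
    R,t,K,d=cam(p); return cv2.undistortPoints(np.array(uv,float).reshape(-1,1,2),K,d).reshape(-1,2)
def proj(p,X):
    R,t,K,d=cam(p); return cv2.projectPoints(np.array(X,float).reshape(-1,1,3),p["rvec"],t,K,d)[0].reshape(-1,2)
def tri(pa,a,pb,b):
    P=[np.c_[cam(p)[0],cam(p)[1]] for p in (pa,pb)]
    X=cv2.triangulatePoints(P[0],P[1],und(pa,a).T,und(pb,b).T); X=(X[:3]/X[3]).T
    ea=np.linalg.norm(proj(pa,X)-np.reshape(a,(-1,2)),axis=1); eb=np.linalg.norm(proj(pb,X)-np.reshape(b,(-1,2)),axis=1)
    return X,ea+eb
def onz(p,uv,z):
    R,t,K,d=cam(p); n=und(p,uv); r=np.c_[n,np.ones(len(n))]@R; c=-R.T@t
    return c+r*((z-c[2])/r[:,2])[:,None]
def pts(p,t): return [(np.array(r["point"],float)[::-1],r["confidence"]) for r in mark_of(p,t)]
E
cat > m1.py <<'E'
from h import *
import itertools,pickle
ps=eyes.get_image("scene"); pt=eyes.get_image("top")
for t in ["bowl_rim","selector_slot","cover","cover_knob","driver_grip","driver_tip","stand","stand_hole0","awl_grip","jar","pot","mallet","burnisher","tin","clicker"]:
    for (a,ca),(b,cb) in itertools.product(pts(ps,t),pts(pt,t)):
        X,e=tri(ps,a,pt,b)
        if e[0]<8: print(t,np.round(X[0],4),"err",np.round(e,1),round(ca,2),round(cb,2),a.round(1),b.round(1))
pickle.dump((dict(ps),dict(pt)),open("p0.pkl","wb"))
f=pt["frame"]
a=cv2.resize(f[225:305,290:370],None,fx=7,fy=7,interpolation=cv2.INTER_CUBIC)
cv2.imwrite("pics/sw0.png",a[:,:,::-1])
a=cv2.resize(f[235:335,420:520],None,fx=6,fy=6,interpolation=cv2.INTER_CUBIC)
cv2.imwrite("pics/st0.png",a[:,:,::-1])
E
python3 m1.py
```

```text
bowl_rim [0.5687 0.0527 0.1116] err [0.4] 0.74 0.7 [362.2 242.8] [245.4 243. ]
selector_slot [ 0.5359 -0.1213  0.0841] err [0.5] 0.53 0.96 [297.6 231.5] [329.5 261.6]
cover [0.506  0.31   0.0032] err [2.4] 0.96 0.63 [451.7 251.5] [139.6 278.5]
cover_knob [0.5042 0.2988 0.0595] err [6.3] 0.64 0.84 [448.2 241.5] [130.6 276.7]
cover_knob [0.5094 0.3149 0.0184] err [6.1] 0.56 0.84 [450.8 251.1] [130.6 276.7]
driver_grip [ 0.4835 -0.3662  0.1872] err [0.9] 0.73 0.72 [206.7 185.3] [463.4 281.1]
driver_grip [ 0.4463 -0.3767  0.1325] err [4.5] 0.73 0.6 [206.7 185.3] [457.3 303.4]
driver_grip [ 0.5025 -0.4219  0.0327] err [0.2] 0.72 0.72 [194.3 221.2] [463.4 281.1]
driver_grip [ 0.4591 -0.4375 -0.0411] err [5.8] 0.72 0.6 [194.3 221.2] [457.3 303.4]
driver_tip [ 0.519  -0.4996  0.0049] err [5.6] 0.78 0.77 [166.5 227.9] [489.1 275.6]
driver_tip [ 0.4986 -0.4227  0.153 ] err [7.6] 0.74 0.77 [189.7 196.8] [489.1 275.6]
driver_tip [ 0.4138 -0.456   0.0216] err [1.7] 0.74 0.54 [189.7 196.8] [478.4 321.8]
stand [ 0.4917 -0.3819 -0.0099] err [1.2] 0.81 0.56 [211.6 227.4] [441.1 288. ]
stand_hole0 [ 0.4553 -0.4154 -0.0515] err [6.7] 0.89 0.57 [201.9 222.6] [446.3 305.4]
stand_hole0 [ 0.447  -0.3755  0.0662] err [4.7] 0.87 0.57 [210.5 199.4] [446.3 305.4]
awl_grip [ 0.5464 -0.3726  0.1281] err [2.9] 0.66 0.88 [203.8 217.7] [455.8 253.7]
awl_grip [ 0.5523 -0.3827  0.0962] err [3.4] 0.49 0.88 [201.8 225.7] [455.8 253.7]
jar [0.7412 0.0348 0.0097] err [3.5] 0.93 0.97 [346.2 318.6] [259.3 180.5]
pot [ 0.7345 -0.2639  0.0082] err [0.4] 0.66 0.95 [235.7 305. ] [387.7 184.3]
mallet [0.7172 0.3371 0.0097] err [0.3] 0.91 0.88 [462.5 320.6] [134.1 189.5]
burnisher [ 0.7726 -0.1146  0.0178] err [1.2] 0.8 0.68 [290.  322.8] [325.2 167. ]
tin [0.755  0.1932 0.001 ] err [3.] 0.66 0.98 [406.1 330.6] [194.2 176. ]
clicker [ 0.3648 -0.2064  0.0269] err [2.8] 0.81 0.71 [275.  189.7] [365.9 344.8]
```

View pics/sw0.png

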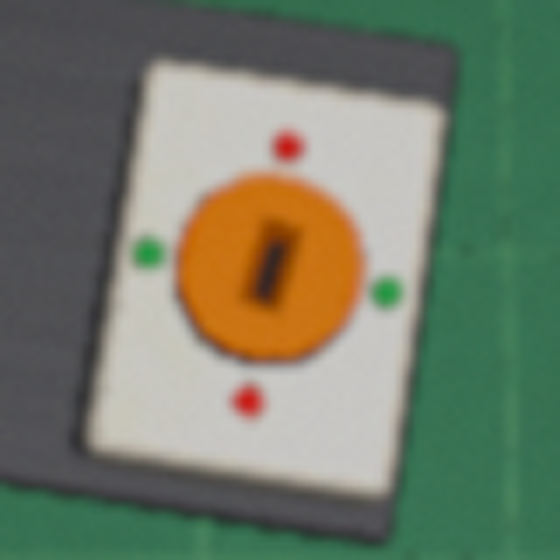

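View pics/st0.png

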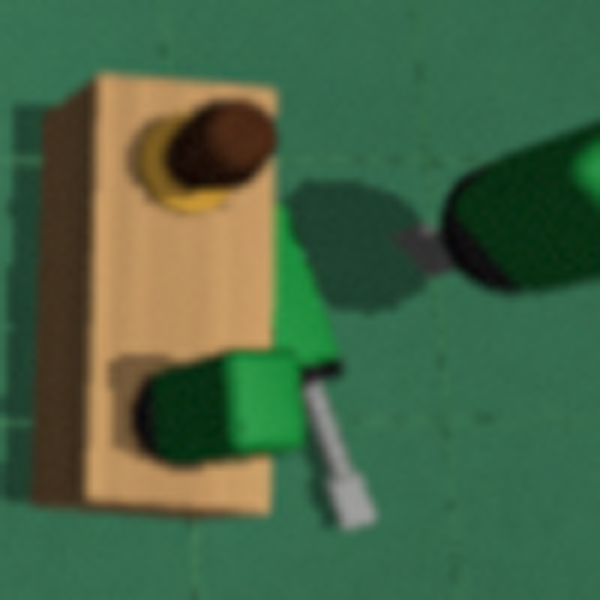

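The switch slot is tilted slightly from the red dots. The small look-alike, upright in the first picture, now seems to have fallen beside the stand, with its blade at about (478,318). I'll look again.

```bash
python3 - <<'E'
from h import *
ps=eyes.get_image("scene"); pt=eyes.get_image("top")
a=cv2.resize(ps["frame"][140:280,130:270],None,fx=4,fy=4,interpolation=cv2.INTER_CUBIC)
b=cv2.resize(pt["frame"][230:370,420:560],None,fx=4,fy=4,interpolation=cv2.INTER_CUBIC)
cv2.imwrite("pics/a1.png",a[:,:,::-1]);cv2.imwrite("pics/b1.png",b[:,:,::-1])
print(manip.get_state()["clock"])
E
```

```text
2.8
```

View pics/a1.png

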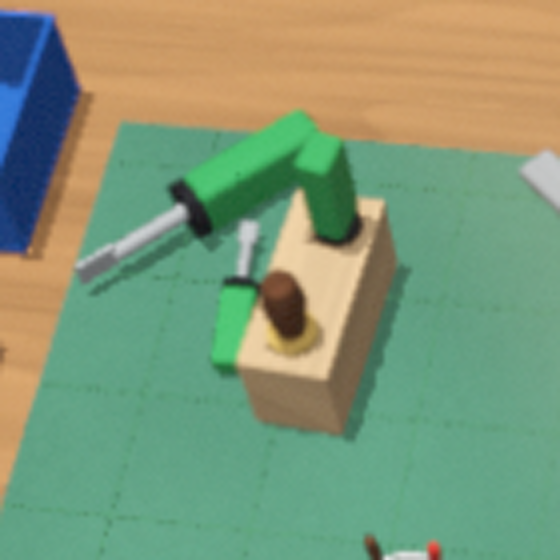

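View pics/b1.png

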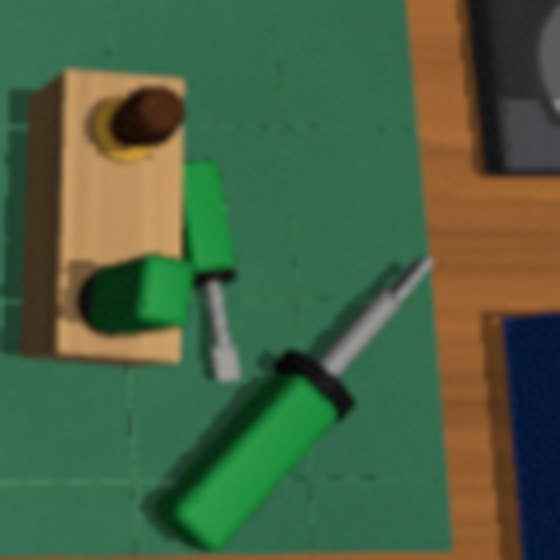

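Both look-alikes have fallen on the mat beside the stand. The screwdriver still stands in the hole nearer the robot, with its longer side along the stand. Next I'll measure precisely.

```bash
cat > m2.py <<'E'
from h import *
from scipy.optimize import least_squares
ps=eyes.get_image("scene"); pt=eyes.get_image("top")
cams=[("s",ps),("t",pt)]
def hsv(p): return cv2.cvtColor(p["frame"],cv2.COLOR_RGB2HSV)
# cover disc (blue circle, r=84, top edge z .018)
def big(m,near):
    n,l,s,c=cv2.connectedComponentsWithStats(m.astype(np.uint8))
    k=1+np.argmin(np.linalg.norm(c[1:]-near,axis=1)+1000*(s[1:,4]<60)); return (l==k)
def circ(name,r,z,cen,getmask):
    for n,p in cams:
        m=big(getmask(p),proj(p,cen)[0])
        cn=max(cv2.findContours(m.astype(np.uint8),cv2.RETR_EXTERNAL,cv2.CHAIN_APPROX_NONE)[0],key=len)
        cn=cv2.convexHull(cn).reshape(-1,2).astype(float)
        X=onz(p,cn,z)[:,:2]
        f=least_squares(lambda q:np.hypot(*(X-q[:2]).T)-q[2],[cen[0],cen[1],r],loss="soft_l1",f_scale=.002)
        print(name,n,f.x.round(4),"r expected",r)
blue=lambda p:(lambda h:(h[...,0]>100)&(h[...,0]<130)&(h[...,1]>150)&(h[...,2]>60))(hsv(p))
orange=lambda p:(lambda h:(h[...,0]>8)&(h[...,0]<22)&(h[...,1]>180)&(h[...,2]>120))(hsv(p))
circ("cover",.084,.018,[.506,.31,.018],blue)
circ("drum",.029,.077,[.536,-.121,.077],orange)
for t,z in [("cover_knob",.041),("bowl_rim",.115),("selector_slot",.077),("driver_grip",.127),("awl_grip",.127),("stand_hole0",.078)]:
    for n,p in cams:
        for a,c in pts(p,t): print(t,n,onz(p,a,z)[0].round(4),round(c,2))
# dots & slot angle in top
h=hsv(pt); 
f=pt["frame"]
for nm,m in [("red",((h[...,0]<6)|(h[...,0]>174))&(h[...,1]>150)&(h[...,2]>100)),("green",(h[...,0]>55)&(h[...,0]<75)&(h[...,1]>150)&(h[...,2]>90))]:
    mm=np.zeros_like(m); mm[240:290,300:352]=m[240:290,300:352]
    n,l,s,c=cv2.connectedComponentsWithStats(mm.astype(np.uint8))
    for k in range(1,n):
        if 3<s[k,4]<60: print(nm,s[k,4],onz(pt,c[k:k+1],.060)[0].round(4))
g=h[...,2].astype(float); ys,xs=np.mgrid[0:480,0:640]
sel=(np.hypot(xs-329,ys-263)<10); w=np.clip(150-g,0,None)*sel
c=np.array([(w*xs).sum(),(w*ys).sum()])/w.sum()
d=np.c_[xs[sel],ys[sel]]; W=w[sel]; 
P=onz(pt,d,.075)[:,:2]; mu=(W[:,None]*P).sum(0)/W.sum(); C=((P-mu)*W[:,None]).T@(P-mu); ev,V=np.linalg.eigh(C)
v=V[:,1]*np.sign(V[0,1]); print("slot c",mu,"ang",np.degrees(np.arctan2(v[1],v[0])),ev)
E
python3 m2.py
```

```text
cover s [0.5045 0.3064 0.0831] r expected 0.084
cover t [0.5036 0.3088 0.0837] r expected 0.084Traceback (most recent call last):
  File "m2.py", line 21, in <module>
    circ("drum",.029,.077,[.536,-.121,.077],orange)
    ~~~~^^^^^^^^^^^^^^^^^^^^^^^^^^^^^^^^^^^^^^^^^^^
  File "m2.py", line 12, in circ
    m=big(getmask(p),proj(p,cen)[0])
  File "m2.py", line 9, in big
    k=1+np.argmin(np.linalg.norm(c[1:]-near,axis=1)+1000*(s[1:,4]<60)); return (l==k)
        ~~~~~~~~~^^^^^^^^^^^^^^^^^^^^^^^^^^^^^^^^^^^^^^^^^^^^^^^^^^^^^
    return _wrapfunc(a, 'argmin', axis=axis, out=out, **kwds)
    return bound(*args, **kwds)
ValueError: attempt to get argmin of an empty sequence
```

```bash
python3 - <<'E'
import pickle,cv2
ps,pt=pickle.load(open("p0.pkl","rb"))
for p,(u,v) in ((ps,(303,237)),(ps,(290,232)),(pt,(320,263)),(pt,(338,263))):
    print(p["frame"][v,u],cv2.cvtColor(p["frame"][v:v+1,u:u+1].copy(),cv2.COLOR_RGB2HSV))
E
sed -i 's/ps=eyes.get_image("scene"); pt=eyes.get_image("top")/import sys,pickle\nps,pt=pickle.load(open("p0.pkl","rb"))/; s/for a,c in pts(p,t)/for a,c in []/' m2.py; sed -i 's/h\[...,2\]>120/h[...,2]>110/; s/h\[...,0\]>8)/h[...,0]>6)/;s/h\[...,1\]>180/h[...,1]>140/' m2.py; python3 m2.py
```

```text
[236 162  93] [[[ 14 155 236]]]
[236 163  93] [[[ 15 155 236]]]
[202 114  17] [[[ 16 234 202]]]
[202 115  13] [[[ 16 239 202]]]
cover s [0.5045 0.3064 0.0829] r expected 0.084
cover t [0.5037 0.3088 0.0837] r expected 0.084
drum s [ 0.5341 -0.1209  0.0265] r expected 0.029
drum t [ 0.5344 -0.1189  0.0276] r expected 0.029
red 5 [ 0.5751 -0.1261  0.06  ]
red 8 [ 0.4961 -0.1137  0.06  ]
green 4 [ 0.5296 -0.1554  0.06  ]
slot c [ 0.53447784 -0.11970235] ang -16.67774377751351 [0.0086992  0.06570457]
```

```bash
python3 - <<'E'
from h import *
import pickle
ps,pt=pickle.load(open("p0.pkl","rb"))
for a,n in(([362.2,242.8],0),([245.4,243.],1),([364,242],0),([245,241],1)): print(onz((ps,pt)[n],[a],.115)[0].round(4))
th=np.linspace(0,2*np.pi,200)
out=[]
for p in (ps,pt):
    g=cv2.cvtColor(p["frame"],cv2.COLOR_RGB2GRAY).astype(np.float32); g=cv2.GaussianBlur(g,(0,0),.8)
    def ring(x,y,r,z=.115):
        q=proj(p,np.c_[x+r*np.cos(th),y+r*np.sin(th),0*th+z]).astype(np.float32)
        return cv2.remap(g,q[:,0].reshape(1,-1),q[:,1].reshape(1,-1),cv2.INTER_LINEAR)[0]
    best=[]
    for x in np.arange(.556,.586,.001):
        for y in np.arange(.038,.066,.001):
            i=ring(x,y,.071);m=ring(x,y,.076);o=ring(x,y,.082)
            best.append((np.abs(o-m).mean()+np.abs(m-i).mean(),x,y))
    best.sort(); print([tuple(np.round(b,4)) for b in best[-4:]])
    c=best[-1][1:]
    im=cv2.resize(p["frame"],None,fx=4,fy=4,interpolation=cv2.INTER_CUBIC)
    for r,z,col in((.078,.115,(255,0,0)),(.074,.115,(255,255,0))):
        q=proj(p,np.c_[.570+r*np.cos(th),.052+r*np.sin(th),0*th+z])*4
        cv2.polylines(im,[q.astype(int)],True,col,1)
    u=(proj(p,[[.57,.052,.11]])[0]*4).astype(int)
    out.append(im[u[1]-200:u[1]+200,u[0]-200:u[0]+200])
cv2.imwrite("pics/bowl.png",np.hstack(out)[:,:,::-1])
E
```

```text
[0.5706 0.0531 0.115 ]
[0.5681 0.0518 0.115 ]
[0.5677 0.0576 0.115 ]
[0.5722 0.0528 0.115 ]
[(np.float64(39.5512), np.float64(0.571), np.float64(0.05)), (np.float64(39.6508), np.float64(0.572), np.float64(0.049)), (np.float64(39.6942), np.float64(0.573), np.float64(0.05)), (np.float64(39.8074), np.float64(0.572), np.float64(0.05))]
[(np.float64(37.3272), np.float64(0.573), np.float64(0.051)), (np.float64(37.4339), np.float64(0.573), np.float64(0.052)), (np.float64(37.9171), np.float64(0.572), np.float64(0.051)), (np.float64(38.4231), np.float64(0.572), np.float64(0.052))]
```

View pics/bowl.png

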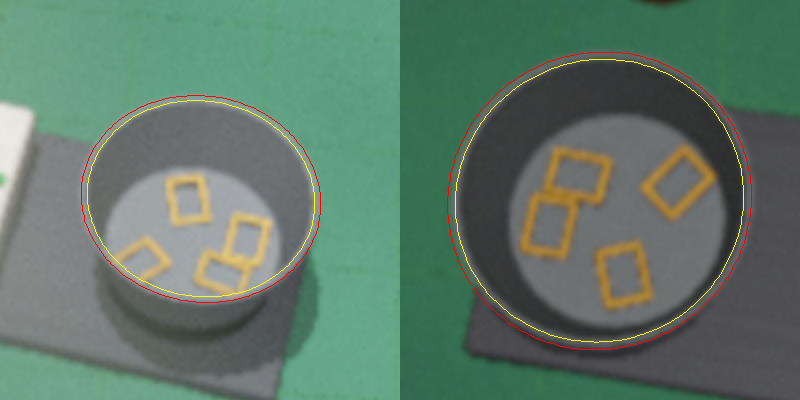

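The red and yellow circles drawn for a bowl at (0.570, 0.052) sit on the rim in both views. The fitted centre is (0.572, 0.051), and the tumbler geometry agrees with it. The cover is at (0.504, 0.308). Moving over it.

```bash
cat > d.py <<'E'
import sys; from h import *
from scipy.spatial.transform import Rotation as Ro
s=manip.get_state(); q=s["ee_rot"]; R=Ro.from_quat([q[1],q[2],q[3],q[0]]).as_matrix()
yaw=np.degrees(np.arctan2(R[1,0],R[0,0])); tilt=np.degrees(np.arccos(-R[2,2]))
print("t",round(s["clock"],2),"p",(s["position"]*1e3).round(1),"yaw",yaw.round(2),"tilt",tilt.round(2),"w",round(s["width"]*1e3,1),"F",s["contact_force"].round(1),"q6",round(s["qpos"][5],2))
if len(sys.argv)>1:
    T=np.array([float(x) for x in sys.argv[1:4]])
    print("tool delta mm",(R.T@(T-s["position"]*1e3)).round(1))
    if len(sys.argv)>4: print("turn",((yaw-float(sys.argv[4])+180)%360-180).round(2))
E
python3 -m inch '[[1,-9.8,37.2,0,0],[1,-9.8,37.2,0,0],[1,-9.8,37.2,0,0],[1,-9.8,37.2,0,0],[1,-9.8,37.2,5,0],[1,-9.8,37.2,10,0],[1,-9.8,37.2,20,0],[1,-9.8,37.2,20,0],[1,-9.8,37.2,20,0],[1,0,0,0,0]]'; python3 d.py 504 307.6 22
```

```text
clock: 3.73
position: [0.5102, 0.3101, 0.1347]
ee_rot: [-0.001, 0.836, 0.548, 0.006]
contact_force: [-1.0, 0.5, 0.1]
width: 0.0851
t 3.73 p [510.2 310.1 134.7] yaw 66.48 tilt 0.66 w 85.1 F [-1.   0.5  0.1] q6 -0.73
tool delta mm [ -6.   -5.1 112.7]
```

```bash
python3 -m inch '[[1,-5,-5,25,0],[1,-1,-1,30,0],[1,0,0,25,0],[1,0,0,15,0],[1,0,0,0,0]]'; python3 d.py 504 307.6 22
```

```text
clock: 4.15
position: [0.5071, 0.3059, 0.037]
ee_rot: [-0.001, 0.839, 0.545, 0.007]
contact_force: [-0.8, 0.3, 0.4]
width: 0.0851
t 4.15 p [507.1 305.9  37. ] yaw 66.03 tilt 0.87 w 85.1 F [-0.8  0.3  0.4] q6 -0.73
tool delta mm [ 0.1 -3.7 15. ]
```

```bash
python3 -m inch '[[1,0,-3.5,7,0],[1,0,0,7,0],[1,0,0,0,0]]'; python3 d.py 504 307.6 22; python3 - <<'E'
from h import *
ps=eyes.get_image("scene"); pt=eyes.get_image("top")
a=cv2.resize(ps["frame"][180:300,390:510],None,fx=4,fy=4); b=cv2.resize(pt["frame"][220:340,80:200],None,fx=4,fy=4)
cv2.imwrite("pics/g1.png",np.hstack([a,b])[:,:,::-1][:, :800])
E
```

```text
clock: 4.4
position: [0.5042, 0.3086, 0.0232]
ee_rot: [-0.001, 0.838, 0.545, 0.008]
contact_force: [-0.2, -1.4, 0.4]
width: 0.0852
t 4.4 p [504.2 308.6  23.2] yaw 66.05 tilt 0.93 w 85.2 F [-0.2 -1.4  0.4] q6 -0.73
tool delta mm [-1.   0.3  1.2]
```

View pics/g1.png

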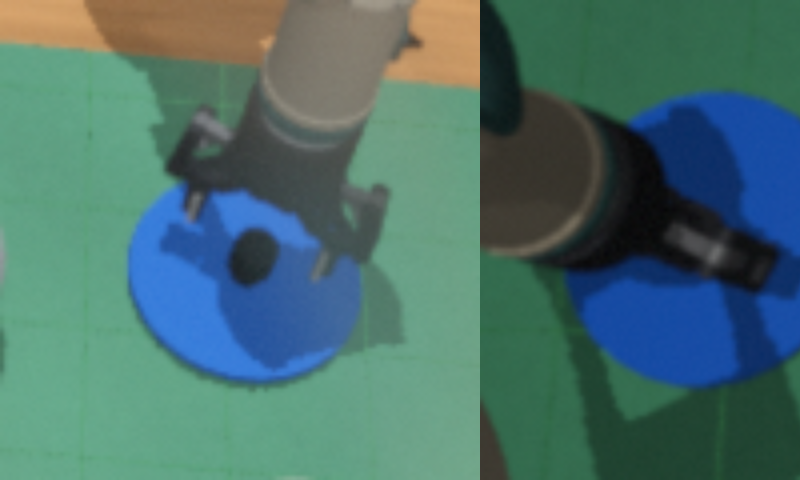

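The fingers straddle the knob, which is at (255,258) in the left panel. Closing the gripper.

```bash
python3 -m inch '[[-1,0,0,0,0],[-1,0,0,0,0],[-1,0,0,0,0],[-1,0,0,0,0],[-1,0,0,0,0],[-1,0,0,0,0],[-1,0,0,0,0],[-1,0,0,0,0]]' 50; python3 d.py 504 307.6 22
```

```text
clock: 5.17
position: [0.5072, 0.3101, 0.0283]
ee_rot: [-0.0, 0.838, 0.545, 0.013]
contact_force: [-0.3, -0.5, 0.6]
width: 0.0276
t 5.17 p [507.2 310.1  28.3] yaw 66.08 tilt 1.43 w 27.6 F [-0.3 -0.5  0.6] q6 -0.73
tool delta mm [-3.7 -2.   6.2]
```

The width reads 27.6 mm, less than the knob's 32 mm, and the TCP drifted up 5 mm, so the grip is above the knob's middle. I'll regrip lower.

```bash
python3 -m inch '[[0.2,0,0,0,0],[0.2,0,0,0,0],[0.2,-3.7,-2,5,0],[0.2,0,0,4,0]]'; python3 d.py 504 307.6 19
```

```text
clock: 5.5
position: [0.5045, 0.3079, 0.0193]
ee_rot: [-0.0, 0.838, 0.545, 0.013]
contact_force: [-0.0, -0.4, -0.6]
width: 0.0513
t 5.5 p [504.5 307.9  19.3] yaw 66.08 tilt 1.53 w 51.3 F [-0.  -0.4 -0.6] q6 -0.73
tool delta mm [-0.5 -0.4  0.3]
```

```bash
python3 -m inch '[[-1,0,0,0.6,0],[-1,0,0,0.6,0],[-1,0,0,0.6,0],[-1,0,0,0.6,0],[-1,0,0,0.6,0]]' 60; python3 d.py 504 307.6 19
```

```text
clock: 5.92
position: [0.5046, 0.3082, 0.018]
ee_rot: [-0.001, 0.838, 0.545, 0.014]
contact_force: [-0.6, -0.5, 5.4]
width: 0.0293
t 5.92 p [504.6 308.2  18. ] yaw 66.06 tilt 1.58 w 29.3 F [-0.6 -0.5  5.4] q6 -0.73
tool delta mm [-0.7 -0.3 -1.1]
```

```bash
python3 -m inch '[[-1,0,0,-10,0],[-1,0,0,-20,0],[-1,0,0,-25,0],[-1,0,0,-30,0],[-1,0,0,-30,0],[-1,0,0,-30,0],[-1,0,0,-10,0]]'; python3 d.py 572 51 160; python3 - <<'E'
from h import *
ps=eyes.get_image("scene"); pt=eyes.get_image("top")
a=cv2.resize(ps["frame"][160:300,370:510],None,fx=4,fy=4); b=cv2.resize(pt["frame"][200:340,60:120+80],None,fx=4,fy=4)
cv2.imwrite("pics/g2.png",cv2.resize(np.hstack([a,b])[:,:,::-1],(800,400)))
E
```

```text
clock: 6.5
position: [0.4947, 0.3024, 0.1719]
ee_rot: [-0.002, 0.838, 0.545, 0.003]
contact_force: [1.4, 1.1, -2.7]
width: 0.0296
t 6.5 p [494.7 302.4 171.9] yaw 66.06 tilt 0.38 w 29.6 F [ 1.4  1.1 -2.7] q6 -0.73
tool delta mm [-198.5  172.6   10.6]
```

View pics/g2.png

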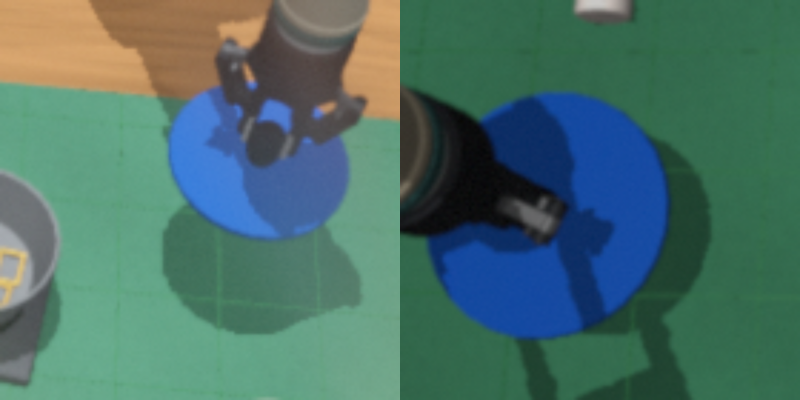

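The cover is clear of the bench and hangs level. Carrying it over to the bowl.

```bash
python3 -m inch '[[-1,-15,13,0,0],[-1,-24,21,0,0],[-1,-25,22,0,0],[-1,-25,22,0,0],[-1,-25,22,0,0],[-1,-25,22,0,0],[-1,-25,22,0,0],[-1,-20,16,0,0],[-1,-12,10,0,0],[-1,0,0,0,0]]'; python3 d.py 572 51 160; python3 - <<'E'
from h import *
ps=eyes.get_image("scene"); pt=eyes.get_image("top")
import pickle; pickle.dump((dict(ps),dict(pt)),open("p1.pkl","wb"))
a=cv2.resize(ps["frame"][160:300,290:430],None,fx=4,fy=4); b=cv2.resize(pt["frame"][170:310,170:310],None,fx=4,fy=4)
cv2.imwrite("pics/g3.png",cv2.resize(np.hstack([a,b])[:,:,::-1],(800,400)))
E
```

```text
clock: 7.43
position: [0.561, 0.0434, 0.1485]
ee_rot: [-0.01, 0.837, 0.548, -0.013]
contact_force: [-0.7, -0.2, -2.4]
width: 0.0293
t 7.43 p [561.   43.4 148.5] yaw 66.42 tilt 1.82 w 29.3 F [-0.7 -0.2 -2.4] q6 -1.21
tool delta mm [ 11.2   6.7 -11.9]
```

View pics/g3.png

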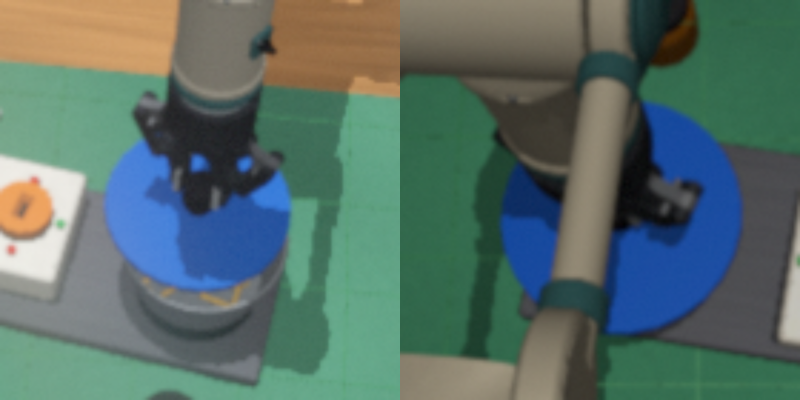

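```bash
cat > cc.py <<'E'
from h import *
from scipy.optimize import least_squares
import sys,pickle
def centre(ps,pt,c0,z):
  for n,p in (("s",ps),("t",pt)):
    h=cv2.cvtColor(p["frame"],cv2.COLOR_RGB2HSV)
    m=((h[...,0]>100)&(h[...,0]<130)&(h[...,1]>150)&(h[...,2]>60)).astype(np.uint8)
    u=proj(p,[[c0[0],c0[1],z]])[0]
    k=np.zeros_like(m); cv2.circle(k,tuple(int(v) for v in u),62,1,-1); m&=k
    cn=cv2.findContours(m,cv2.RETR_EXTERNAL,cv2.CHAIN_APPROX_NONE)[0]
    cn=np.vstack([c.reshape(-1,2) for c in cn if len(c)>15])
    cn=cv2.convexHull(cn).reshape(-1,2).astype(float)
    X=onz(p,cn,z)[:,:2]
    f=least_squares(lambda q:np.hypot(*(X-q[:2]).T)-.0835,c0,loss="soft_l1",f_scale=.0015)
    r=np.hypot(*(X-f.x).T)-.0835
    print(n,f.x.round(4),"resid mm",np.percentile(abs(r)*1e3,[50,90]).round(1))
if __name__=="__main__":
  ps,pt=pickle.load(open(sys.argv[1],"rb")); centre(ps,pt,[float(sys.argv[2]),float(sys.argv[3])],float(sys.argv[4]))
E
python3 cc.py p1.pkl .561 .0434 .1485;python3 cc.py p1.pkl .561 .0434 .155
```

```text
s [0.5591 0.0421] resid mm [1.1 2.7]
t [0.5577 0.0441] resid mm [0.6 1.3]
s [0.5629 0.0419] resid mm [1.2 3.2]
t [0.5567 0.0435] resid mm [1.2 2. ]
```

```bash
python3 d.py 574 51.2 146
```

```text
t 7.53 p [559.6  46.6 148.5] yaw 66.5 tilt 1.94 w 29.3 F [-0.4  0.2 -3.3] q6 -1.21
tool delta mm [10.  11.4  2.1]
```

```bash
python3 -m inch '[[-1,5,6,0,0],[-1,5,5,0,0],[-1,0,0,0,0],[-1,0,0,0,0]]'; python3 - <<'E'
from h import *
from cc import centre
for i in range(2):
    ps=eyes.get_image("scene"); pt=eyes.get_image("top")
    s=manip.get_state(); print(s["position"],s["clock"]); 
centre(ps,pt,s["position"][:2],s["position"][2]); centre(ps,pt,s["position"][:2],s["position"][2]-.003)
E
python3 d.py 574 51.2 146
```

```text
clock: 7.87
position: [0.5728, 0.0564, 0.1459]
ee_rot: [-0.014, 0.835, 0.55, -0.014]
contact_force: [0.3, -0.1, -3.1]
width: 0.0293
[0.57279248 0.05617008 0.14607228] 7.9667
[0.57260199 0.05559145 0.14626094] 8.0667
s [0.571  0.0549] resid mm [0.7 2. ]
t [0.5707 0.0554] resid mm [0.4 1.3]
s [0.5693 0.055 ] resid mm [0.7 1.8]
t [0.5712 0.0557] resid mm [0.3 1. ]
t 8.07 p [572.6  55.6 146.3] yaw 66.66 tilt 2.19 w 29.8 F [ 1.   1.1 -2.4] q6 -1.19
tool delta mm [-3.5  3.   0.2]
```

```bash
python3 -m inch '[[-1,-3.5,3,0,0],[-1,0,0,5,0],[-1,0,0,5,0],[-1,0,0,0,0]]';python3 d.py 573.6 51.4 125;
```

```text
clock: 8.4
position: [0.5735, 0.0509, 0.1361]
ee_rot: [-0.013, 0.835, 0.549, -0.013]
contact_force: [0.1, -1.0, -3.7]
width: 0.0296
t 8.4 p [573.5  50.9 136.1] yaw 66.68 tilt 2.11 w 29.6 F [ 0.1 -1.  -3.7] q6 -1.2
tool delta mm [ 0.6  0.3 11.1]
```

```bash
python3 -m inch '[[-1,0.3,0.2,5,0],[-1,0.3,0.1,4,0],[-1,0,0,2,0],[-1,0,0,0,0]]';python3 d.py 573.6 51.4 123; python3 - <<'E'
from h import *
from cc import centre
ps=eyes.get_image("scene"); pt=eyes.get_image("top")
s=manip.get_state(); print(s["position"],s["clock"])
centre(ps,pt,s["position"][:2],s["position"][2])
E
```

```text
clock: 8.73
position: [0.5732, 0.0512, 0.1247]
ee_rot: [-0.013, 0.835, 0.549, -0.013]
contact_force: [-0.2, -0.8, 2.7]
width: 0.0294
t 8.73 p [573.2  51.2 124.7] yaw 66.64 tilt 2.13 w 29.4 F [-0.2 -0.8  2.7] q6 -1.2
tool delta mm [0.4 0.3 1.7]
[0.57348571 0.05112858 0.12506069] 8.8333
s [0.5721 0.0501] resid mm [0.9 2.6]
t [0.5724 0.0503] resid mm [0.3 0.8]
```

The rim is in contact and the cover's centre reads (0.572, 0.050) against the bowl at (0.572, 0.051). Releasing it.

```bash
python3 -m inch '[[-1,0,0,1.5,0],[-0.2,0,0,0,0],[0.3,0,0,0,0],[0.8,0,0,0,0],[1,0,0,0,0],[1,0,0,0,0]]';python3 d.py 573.6 51.4 150; python3 - <<'E'
from h import *
from cc import centre
ps=eyes.get_image("scene"); pt=eyes.get_image("top")
centre(ps,pt,[.572,.051],.123)
a=cv2.resize(ps["frame"][160:300,290:430],None,fx=4,fy=4); b=cv2.resize(pt["frame"][170:310,170:310],None,fx=4,fy=4)
cv2.imwrite("pics/g4.png",cv2.resize(np.hstack([a,b])[:,:,::-1],(800,400)))
E
```

```text
clock: 9.33
position: [0.5752, 0.051, 0.1248]
ee_rot: [-0.012, 0.835, 0.549, -0.011]
contact_force: [0.9, -0.9, -0.7]
width: 0.0805
t 9.33 p [575.2  51.  124.8] yaw 66.65 tilt 1.84 w 80.5 F [ 0.9 -0.9 -0.7] q6 -1.2
tool delta mm [ -0.4  -2.4 -25.1]
s [0.5715 0.0504] resid mm [0.8 2.6]
t [0.5724 0.0503] resid mm [0.3 0.7]
```

View pics/g4.png

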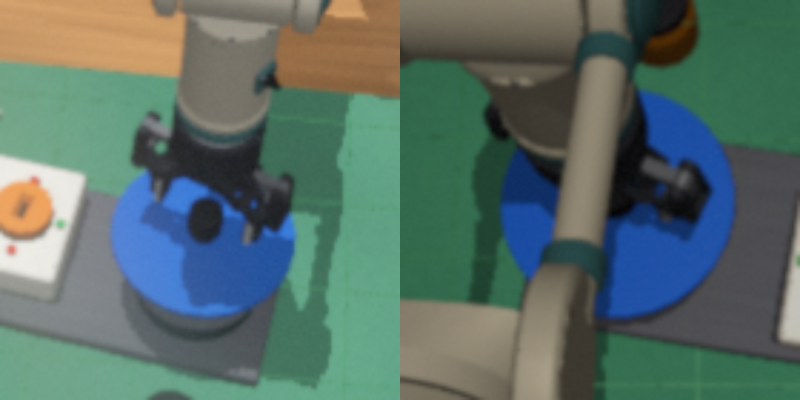

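The cover looks level and centred on the rim, and the fingers are free of the knob. Next I go up and across towards the stand. Tool axes: x is about (0.4, 0.92) and y about (0.92, -0.4).

```bash
python3 -m inch '[[1,0,0,-10,0],[1,0,0,-25,0],[1,0,0,-35,0],[1,0,0,-40,0],[1,0,0,-20,0]]';python3 d.py 470 -240 270 90; python3 - <<'E'
from h import *
from cc import centre
ps=eyes.get_image("scene"); pt=eyes.get_image("top")
centre(ps,pt,[.572,.051],.123)
import pickle; pickle.dump((dict(ps),dict(pt)),open("p2.pkl","wb"))
a=cv2.resize(ps["frame"][160:300,290:430],None,fx=4,fy=4); b=cv2.resize(pt["frame"][170:310,170:310],None,fx=4,fy=4)
cv2.imwrite("pics/g5.png",cv2.resize(np.hstack([a,b])[:,:,::-1],(800,400)))
E
```

```text
clock: 9.85
position: [0.5751, 0.0502, 0.255]
ee_rot: [-0.016, 0.835, 0.549, -0.018]
contact_force: [0.8, -0.4, 0.9]
width: 0.0856
t 9.85 p [575.1  50.2 255. ] yaw 66.65 tilt 2.73 w 85.6 F [ 0.8 -0.4  0.9] q6 -1.2
tool delta mm [-308.2   18.   -12.2]
turn -23.35
s [0.5714 0.0499] resid mm [0.5 2.1]
t [0.5724 0.0501] resid mm [ 0.5 14.5]
```

View pics/g5.png

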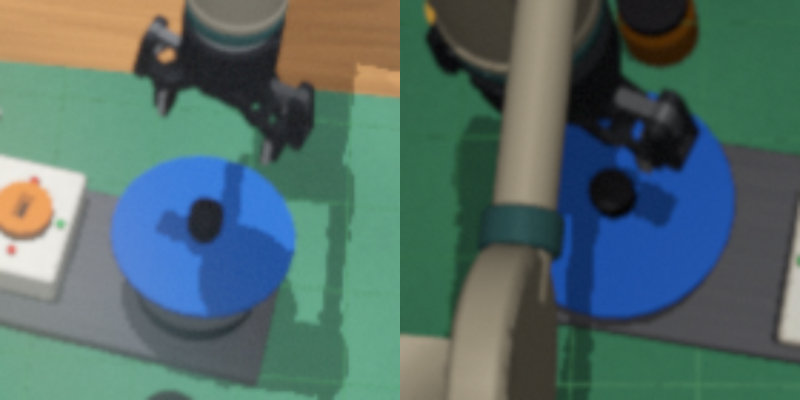

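```bash
python3 -m inch '[[1,-30,2,-4,0],[1,-38,2,-3,0],[1,-38,2,-3,0],[1,-38,2,-2,0],[1,-38,2,-2,0],[1,-38,2,-2,0],[1,-38,2,-2,0],[1,-25,2,0,-6],[1,-15,0,0,-6],[1,-10,0,0,-6],[1,0,0,0,-5]]';python3 d.py 450 -376 250 90; python3 - <<'E'
from h import *
ps=eyes.get_image("scene"); pt=eyes.get_image("top")
import pickle; pickle.dump((dict(ps),dict(pt)),open("p3.pkl","wb"))
for n,p in(("s",ps),("t",pt)):
    for t,z in (("driver_grip",.127),("awl_grip",.127),("stand_hole0",.078)):
        for a,c in pts(p,t): print(n,t,a.round(1),onz(p,a,z)[0].round(4),round(c,2))
cv2.imwrite("pics/g6.png",cv2.resize(np.hstack([cv2.resize(ps["frame"][140:260,140:260],None,fx=3.3,fy=3.3),cv2.resize(pt["frame"][225:345,410:530],None,fx=3.3,fy=3.3)])[:,:,::-1],(800,400)))
E
```

```text
clock: 10.87
position: [0.4661, -0.2506, 0.2711]
ee_rot: [-0.022, 0.701, 0.712, -0.013]
contact_force: [0.4, -0.0, -0.3]
width: 0.0858
t 10.87 p [ 466.1 -250.6  271.1] yaw 90.88 tilt 2.92 w 85.8 F [ 0.4 -0.  -0.3] q6 -2.2
tool delta mm [-125.3  -17.    20.4]
turn 0.88
s driver_grip [209.3 183.2] [ 0.4333 -0.3781  0.127 ] 0.88
s driver_grip [192. 181.] [ 0.4308 -0.428   0.127 ] 0.71
s driver_grip [190.7 222.4] [ 0.5649 -0.401   0.127 ] 0.48
s driver_grip [359.9 243.5] [0.5805 0.0468 0.127 ] 0.41
s awl_grip [200.8 218.3] [ 0.5493 -0.3769  0.127 ] 0.8
s stand_hole0 [209. 199.] [ 0.4528 -0.3825  0.078 ] 0.95
s stand_hole0 [201.7 223.8] [ 0.5363 -0.3856  0.078 ] 0.9
s stand_hole0 [460.3 317.9] [0.7404 0.3149 0.078 ] 0.61
t driver_grip [480.7 345.4] [ 0.3645 -0.4155  0.127 ] 0.9
t driver_grip [454.  303.8] [ 0.4456 -0.3666  0.127 ] 0.73
t driver_grip [467.9 283. ] [ 0.4871 -0.3974  0.127 ] 0.54
t driver_grip [388.8 183.9] [ 0.6939 -0.2443  0.127 ] 0.42
t driver_grip [367.3 346.7] [ 0.3626 -0.1924  0.127 ] 0.42
t stand_hole0 [447.  304.5] [ 0.4477 -0.3677  0.078 ] 0.68
```

View pics/g6.png

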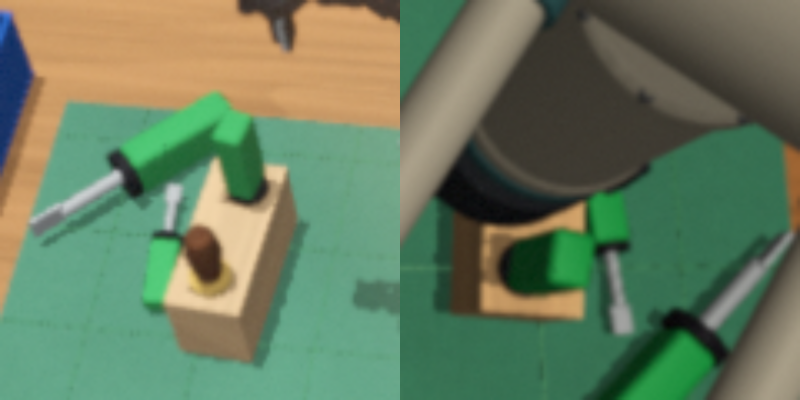

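```bash
python3 - <<'E'
from h import *
import pickle
ps,pt=pickle.load(open("p0.pkl","rb"))
f=lambda a,o:(np.array(a)+.5)/4-.5+np.array(o)
T=f([[65,70],[185,78],[180,362],[55,355]],[420,230]); S=f([[240,358],[330,380],[387,200],[302,195]],[130,140])
for n,p,q in(("t",pt,T),("s",ps,S)):
    X=onz(p,q,.078); print(n,(X*1e3).round(1).tolist(),"c",(X.mean(0)*1e3).round(1))
    for i in range(4):
        d=X[(i+1)%4]-X[i]; print(round(np.linalg.norm(d)*1e3,1),np.degrees(np.arctan2(d[1],d[0])).round(1))
E
```

```text
t [[569.8, -350.4, 78.0], [565.9, -415.6, 78.0], [415.4, -403.3, 78.0], [419.1, -337.6, 78.0]] c [ 492.5 -376.7   78. ]
65.3 -93.5
151.0 175.3
65.9 86.8
151.3 -4.9
s [[556.8, -415.1, 78.0], [567.3, -349.9, 78.0], [415.6, -339.6, 78.0], [417.6, -401.2, 78.0]] c [ 489.3 -376.5   78. ]
66.0 80.8
152.1 176.1
61.6 -88.1
139.9 -5.7
```

```bash
python3 - <<'E'
from h import *
import pickle
_,pt=pickle.load(open("p0.pkl","rb")); ps,_=pickle.load(open("p3.pkl","rb"))
out=[]
for yaw in (-4.5,-14,4):
  row=[]
  for p in(ps,pt):
    im=cv2.resize(p["frame"],None,fx=6,fy=6,interpolation=cv2.INTER_CUBIC)
    a=np.radians(yaw); R=np.array([[np.cos(a),-np.sin(a)],[np.sin(a),np.cos(a)]])
    c=np.array([[17,13],[-17,13],[-17,-13],[17,-13]])*1e-3@R.T+[.447,-.3745]
    for z in(.168,.086):
        q=(proj(p,np.c_[c,np.full(4,z)])+.5)*6-.5; cv2.polylines(im,[q.astype(int)],True,(255,0,0) if z>.1 else (255,255,0),1)
    u=(proj(p,[[.447,-.3745,.127]])[0]*6).astype(int); row.append(im[u[1]-130:u[1]+130,u[0]-130:u[0]+130])
  out.append(np.vstack(row))
cv2.imwrite("pics/drv.png",np.hstack(out)[:,:,::-1])
E
```

```text
(no output)
```

View pics/drv.png

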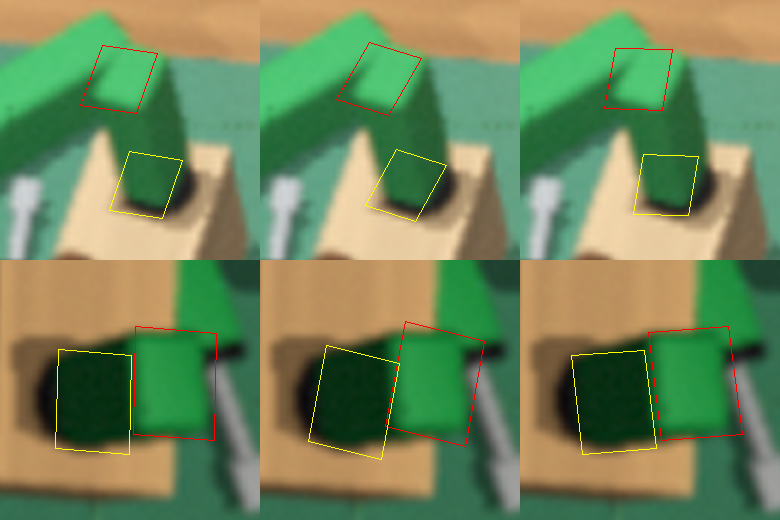

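The handle model at yaw -4.5°, at (0.447, -0.374), matches the picture within 2–3 mm, so its long side lies along the stand. Approaching above it.

```bash
sed -i 's/^print("t"/print("z",R[:,2].round(4));print("t"/' d.py; python3 -m inch '[[1,-30,-5,0,2],[1,-32,-5,0,2],[1,-32,-5,0,1.5],[1,-20,-4,0,0],[1,-8,0,0,0],[1,0,0,0,0]]';python3 d.py 446 -373 108 86
```

```text
clock: 11.77
position: [0.4458, -0.369, 0.2718]
ee_rot: [-0.02, 0.735, 0.677, -0.013]
contact_force: [0.6, -1.2, 0.3]
width: 0.0853
z [-0.0462  0.0121 -0.9989]
t 11.77 p [ 445.8 -369.   271.8] yaw 85.31 tilt 2.74 w 85.3 F [ 0.6 -1.2  0.3] q6 -2.28
tool delta mm [ -5.3   8.3 163.6]
turn -0.69
```

```bash
python3 -m inch '[[1,-4,5,25,0],[1,-1,3,30,0],[1,0,0,30,0],[1,0,0,20,0],[1,0,0,0,0]]';python3 d.py 446 -373 108 86; python3 - <<'E'
from h import *
ps=eyes.get_image("scene"); pt=eyes.get_image("top")
cv2.imwrite("pics/g7.png",cv2.resize(np.hstack([cv2.resize(ps["frame"][140:260,140:260],None,fx=3.3,fy=3.3),cv2.resize(pt["frame"][225:345,410:530],None,fx=3.3,fy=3.3)])[:,:,::-1],(800,400)))
E
```

```text
clock: 12.18
position: [0.4529, -0.3686, 0.166]
ee_rot: [-0.017, 0.735, 0.678, -0.011]
contact_force: [-0.5, -0.2, 0.0]
width: 0.0854
z [-0.039   0.0112 -0.9992]
t 12.18 p [ 452.9 -368.6  166. ] yaw 85.41 tilt 2.32 w 85.4 F [-0.5 -0.2  0. ] q6 -2.27
tool delta mm [-5.4 -4.2 58.2]
turn -0.59
```

View pics/g7.png

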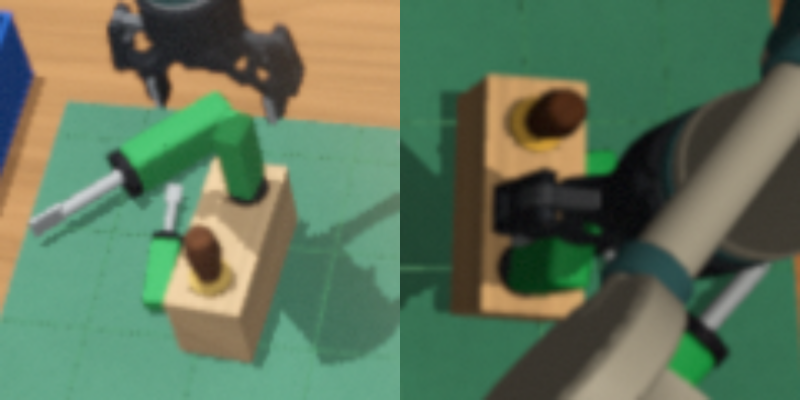

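The fingers straddle the handle, which is at (240,155) in the left panel, and the awl and the fallen look-alikes are clear. Descending.

```bash
python3 -m inch '[[1,-4,-3,16,0],[1,-1,-1,18,0],[1,0,0,14,0],[1,0,0,8,0],[1,0,0,0,0]]';python3 d.py 446 -373 108 86
```

```text
clock: 12.7
position: [0.4559, -0.3775, 0.1238]
ee_rot: [-0.004, 0.734, 0.68, -0.01]
contact_force: [-0.3, 0.3, 0.1]
width: 0.0852
z [-0.0192 -0.0076 -0.9998]
t 12.7 p [ 455.9 -377.5  123.8] yaw 85.63 tilt 1.18 w 85.2 F [-0.3  0.3  0.1] q6 -2.28
tool delta mm [ 3.9 -9.9 15.9]
turn -0.37
```

```bash
python3 -m inch '[[1,3,-7,6,0],[1,1,-3,6,0],[1,0,0,2,0],[1,0,0,0,0]]';python3 d.py 446 -373 108 86
```

```text
clock: 13.03
position: [0.4476, -0.3739, 0.1137]
ee_rot: [0.0, 0.733, 0.68, -0.009]
contact_force: [-0.4, -0.2, -0.3]
width: 0.0851
z [-0.0133 -0.0134 -0.9998]
t 13.03 p [ 447.6 -373.9  113.7] yaw 85.68 tilt 1.08 w 85.1 F [-0.4 -0.2 -0.3] q6 -2.29
tool delta mm [ 0.8 -1.6  5.7]
turn -0.32
```

```bash
python3 -m inch '[[0,0.5,-1.5,3,0],[-1,0,0,1,0],[-1,0,0,0.3,0],[-1,0,0,0.3,0],[-1,0,0,0.3,0],[-1,0,0,0.3,0]]' 80;python3 d.py 446 -373 108 86
```

```text
clock: 13.53
position: [0.4469, -0.373, 0.1103]
ee_rot: [0.001, 0.734, 0.68, -0.008]
contact_force: [-0.2, -2.3, 3.4]
width: 0.0248
z [-0.0106 -0.0134 -0.9999]
t 13.53 p [ 446.9 -373.   110.3] yaw 85.62 tilt 0.98 w 24.8 F [-0.2 -2.3  3.4] q6 -2.29
tool delta mm [ 0.  -0.9  2.3]
turn -0.38
```

Gripped at a width of about 25 mm. The TCP stands 102 mm above the tip. Lifting.

```bash
python3 -m inch '[[-1,0,0,-8,0],[-1,0,0,-14,0],[-1,0,0,-18,0],[-1,0,0,-20,0],[-1,0,0,-20,0],[-1,0,0,-20,0],[-1,0,0,-20,0],[-1,0,0,-12,0],[-1,0,0,0,0]]';python3 d.py 530 -120 235 71.6; python3 - <<'E'
from h import *
ps=eyes.get_image("scene"); pt=eyes.get_image("top")
cv2.imwrite("pics/g8.png",cv2.resize(np.hstack([cv2.resize(ps["frame"][110:250,140:280],None,fx=3.3,fy=3.3),cv2.resize(pt["frame"][205:345,410:550],None,fx=3.3,fy=3.3)])[:,:,::-1],(800,400)))
E
```

```text
clock: 14.28
position: [0.4481, -0.3693, 0.2461]
ee_rot: [-0.003, 0.734, 0.679, -0.007]
contact_force: [-0.3, 0.5, -1.1]
width: 0.0252
z [-0.0141 -0.0058 -0.9999]
t 14.28 p [ 448.1 -369.3  246.1] yaw 85.6 tilt 0.88 w 25.2 F [-0.3  0.5 -1.1] q6 -2.29
tool delta mm [255.   62.7   8.5]
turn 14.0
```

View pics/g8.png

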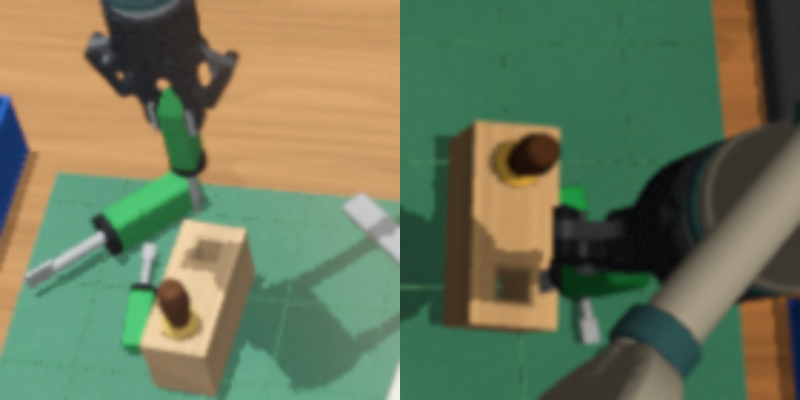

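The screwdriver hangs upright below the gripper and the stand's hole is empty at (517,285) in the right panel. Carrying it to the switch.

```bash
python3 -m inch '[[-1,15,4,0,2],[-1,25,6,0,2],[-1,30,7,0,2],[-1,30,7,0,2],[-1,30,7,0,2],[-1,30,7,0,2],[-1,30,7,0,0],[-1,25,5,0,0],[-1,18,3,0,0],[-1,8,2,0,0],[-1,0,0,0,0],[-1,0,0,0,0]]';python3 d.py 534.5 -120 200 73.5; python3 - <<'E'
from h import *
import pickle
ps=eyes.get_image("scene"); pt=eyes.get_image("top"); print(manip.get_state()["position"])
pickle.dump((dict(ps),dict(pt)),open("p4.pkl","wb"))
for n,p in(("s",ps),("t",pt)):
    for a,c in pts(p,"driver_tip"): print(n,a,c)
cv2.imwrite("pics/g9.png",cv2.resize(np.hstack([cv2.resize(ps["frame"][150:270,230:350],None,fx=3.3,fy=3.3),cv2.resize(pt["frame"][205:325,270:390],None,fx=3.3,fy=3.3)])[:,:,::-1],(800,400)))
E
```

```text
clock: 15.38
position: [0.5467, -0.133, 0.2198]
ee_rot: [-0.02, 0.805, 0.593, -0.016]
contact_force: [-0.0, -0.9, -1.5]
width: 0.0252
z [-0.0503  0.013  -0.9986]
t 15.38 p [ 546.7 -133.   219.8] yaw 72.73 tilt 2.98 w 25.2 F [-0.  -0.9 -1.5] q6 -1.63
tool delta mm [  8.9 -14.5  20.6]
turn -0.77
[ 0.54657974 -0.13376718  0.22018145]
s [146.3 207.1] 0.94
s [291.4 227.9] 0.88
s [192.5 195.9] 0.7
t [473.7 323.4] 0.96
t [333.2 255.8] 0.75
t [523.8 295.4] 0.66
t [326.9 170. ] 0.32
```

View pics/g9.png

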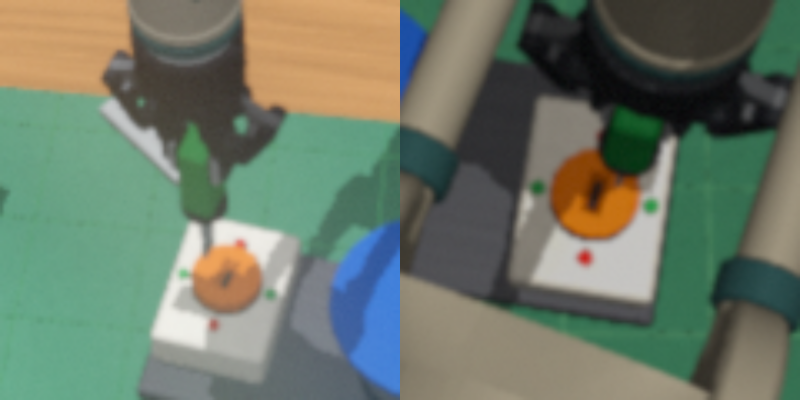

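```bash
python3 - <<'E'
from h import *
import pickle
ps,pt=pickle.load(open("p4.pkl","rb"))
print(tri(ps,[291.4,227.9],pt,[333.2,255.8]))
for p in (ps,pt): print(proj(p,[[.5345,-.1200,.077],[.5467,-.1335,.220],[.5425,-.1325,.118],[.5345,-.120,.077]]).round(1).tolist())
a=cv2.resize(ps["frame"][190:260,260:330],None,fx=8,fy=8,interpolation=cv2.INTER_CUBIC)
b=cv2.resize(pt["frame"][225:295,300:370],None,fx=8,fy=8,interpolation=cv2.INTER_CUBIC)
cv2.imwrite("pics/g10.png",cv2.resize(np.hstack([a,b])[:,:,::-1],(800,400)))
E
```

```text
(array([[ 0.54368265, -0.13187827,  0.1121461 ]]), array([3.32067345]))
[[298.0, 232.5], [290.9, 205.9], [292.6, 226.4], [298.0, 232.5]]
[[328.4, 262.8], [339.7, 243.5], [335.6, 255.7], [328.4, 262.8]]
```

View pics/g10.png

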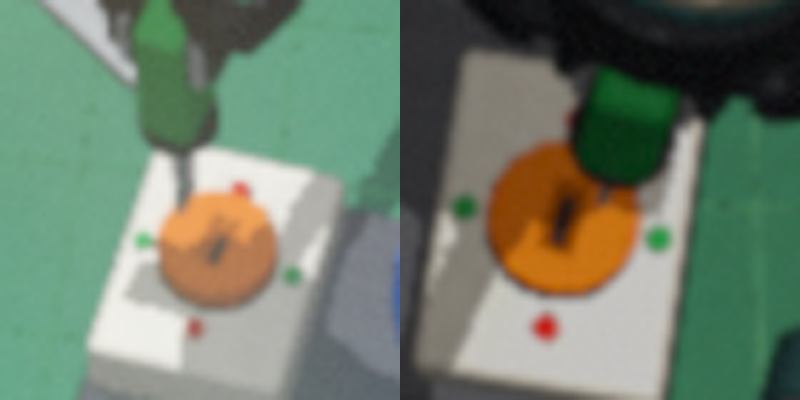

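Tip from the pictures is (0.544, -0.132, 0.112), and the kinematics give (0.5425, -0.1325, 0.118), so they agree. The slot is at (0.5345, -0.120). Moving the tip over it, down to just above the drum.

```bash
python3 d.py 538.2 -121.2 190 73.3; python3 -m inch '[[-1,4,-5,0,-0.6],[-1,4,-5,0,0],[-1,0,0,5,0],[-1,0,0,5,0],[-1,0,0,5,0],[-1,0,0,0,0]]'; python3 d.py 538.2 -121.2 190 73.3
```

```text
z [-0.0482  0.0126 -0.9988]
t 15.58 p [ 546.9 -134.2  220.9] yaw 72.59 tilt 2.86 w 24.7 F [ 0.2  1.  -2.5] q6 -1.63
tool delta mm [  9.9 -10.7  31.4]
turn -0.71
clock: 16.08
position: [0.5368, -0.1255, 0.2061]
ee_rot: [-0.018, 0.804, 0.594, -0.015]
contact_force: [-0.3, 0.1, -2.5]
width: 0.0253
z [-0.0468  0.0113 -0.9988]
t 16.08 p [ 536.8 -125.5  206.1] yaw 72.97 tilt 2.76 w 25.3 F [-0.3  0.1 -2.5] q6 -1.62
tool delta mm [ 4.6  0.9 16. ]
turn -0.33
```

```bash
python3 -m inch '[[-1,3,1,5,0],[-1,2,0,5,0],[-1,0,0,4,0],[-1,0,0,0,0]]'; python3 d.py 538.2 -121.2 190 73.3;  python3 - <<'E'
from h import *
import pickle
ps=eyes.get_image("scene"); pt=eyes.get_image("top"); print(manip.get_state()["position"])
pickle.dump((dict(ps),dict(pt)),open("p5.pkl","wb"))
for n,p in(("s",ps),("t",pt)):
    for a,c in pts(p,"driver_tip"): print(n,a,c)
    print(proj(p,[[.5345,-.120,.077]]))
a=cv2.resize(ps["frame"][190:260,260:330],None,fx=8,fy=8,interpolation=cv2.INTER_CUBIC)
b=cv2.resize(pt["frame"][225:295,300:370],None,fx=8,fy=8,interpolation=cv2.INTER_CUBIC)
cv2.imwrite("pics/g11.png",cv2.resize(np.hstack([a,b])[:,:,::-1],(800,400)))
E
```

```text
clock: 16.42
position: [0.5387, -0.1204, 0.1899]
ee_rot: [-0.019, 0.804, 0.594, -0.016]
contact_force: [0.6, -0.2, -1.5]
width: 0.0253
z [-0.0475  0.0116 -0.9988]
t 16.42 p [ 538.7 -120.4  189.9] yaw 72.96 tilt 2.8 w 25.3 F [ 0.6 -0.2 -1.5] q6 -1.61
tool delta mm [-0.9 -0.2 -0.1]
turn -0.34
[ 0.53908666 -0.12061725  0.19067326]
s [192.3 195.7] 0.75
s [146.8 205.7] 0.71
s [298.1 231.8] 0.54
[[297.98501234 232.45541837]]
t [523.7 296.5] 0.6
t [328.9 262.7] 0.49
[[328.42136846 262.83748579]]
```

View pics/g11.png

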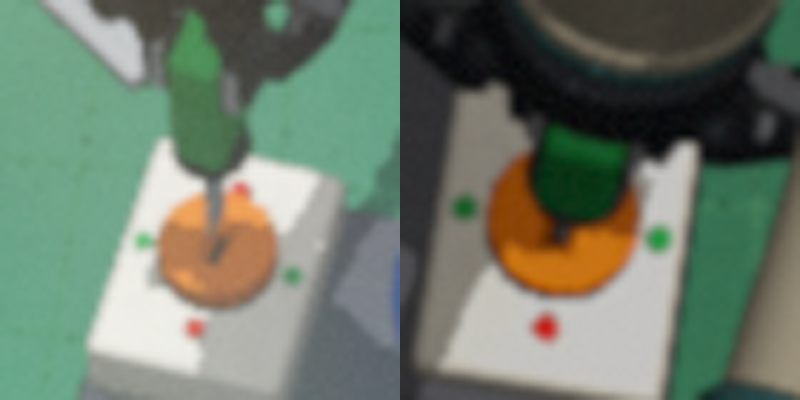

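The tip lies over the slot: the network puts it at (298.1,231.8) and (328.9,262.7), and the slot projects to (298,232.5) and (328.4,262.8). Descending into it.

```bash
python3 -m inch '[[-1,0.5,0,4,0],[-1,0.5,0,4,0],[-1,0,0,4,0],[-1,0,0,3,0],[-1,0,0,0,0]]'; python3 d.py 538.6 -121.2 168 73.3
```

```text
clock: 17.03
position: [0.5396, -0.12, 0.1756]
ee_rot: [-0.017, 0.804, 0.594, -0.014]
contact_force: [0.2, -1.0, -0.8]
width: 0.025
z [-0.0434  0.01   -0.999 ]
t 17.03 p [ 539.6 -120.   175.6] yaw 72.94 tilt 2.55 w 25.0 F [ 0.2 -1.  -0.8] q6 -1.61
tool delta mm [-1.4 -0.2  7.6]
turn -0.36
```

```bash
python3 -m inch '[[-1,-0.5,-0.3,3,0],[-1,0,0,3,0],[-1,0,0,1.5,0],[-1,0,0,0,0]]'; python3 d.py 538.6 -121.2 168 73.3;  python3 - <<'E'
from h import *
ps=eyes.get_image("scene"); pt=eyes.get_image("top"); 
a=cv2.resize(ps["frame"][190:260,260:330],None,fx=8,fy=8,interpolation=cv2.INTER_CUBIC)
b=cv2.resize(pt["frame"][225:295,300:370],None,fx=8,fy=8,interpolation=cv2.INTER_CUBIC)
cv2.imwrite("pics/g12.png",cv2.resize(np.hstack([a,b])[:,:,::-1],(800,400)))
E
```

```text
clock: 17.37
position: [0.5393, -0.1202, 0.1673]
ee_rot: [-0.017, 0.804, 0.594, -0.014]
contact_force: [0.6, 0.4, -1.4]
width: 0.0253
z [-0.0421  0.0104 -0.9991]
t 17.37 p [ 539.3 -120.2  167.3] yaw 72.93 tilt 2.49 w 25.3 F [ 0.6  0.4 -1.4] q6 -1.61
tool delta mm [-1.2 -0.4 -0.6]
turn -0.37
```

View pics/g12.png

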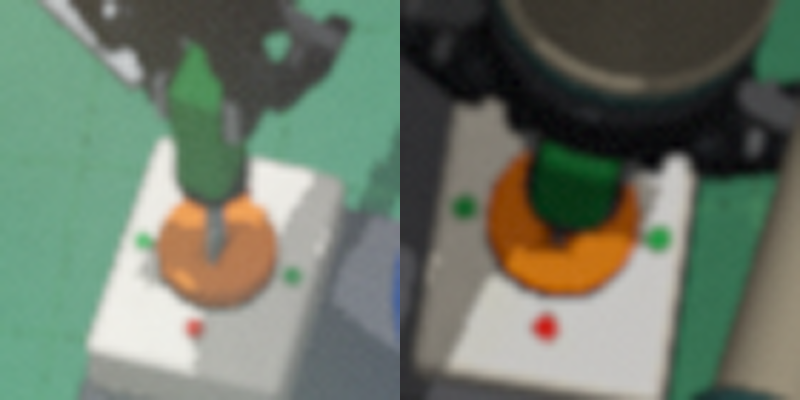

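The blade is about 12 mm deep in the slot with no contact force, so I'm starting the clockwise turn.

```bash
cat >> d.py <<'E'
print("tip est",((s["position"]+.102*R[:,2]+.102*.0095*R[:,1])*1e3).round(1),"M",s["moment"].round(2))
E
python3 d.py; python3 -m inch '[[-1,0,0,0,4],[-1,0,0,0,5],[-1,0,0,0,5],[-1,0,0,0,5],[-1,0,0,0,5]]'; python3 d.py
```

```text
z [-0.0421  0.0103 -0.9991]
t 17.47 p [ 539.3 -120.2  167.5] yaw 72.93 tilt 2.49 w 25.0 F [ 0.3  0.5 -2.8] q6 -1.61
tip est [ 535.9 -119.5   65.6] M [-0.01 -0.05 -0.03]
clock: 17.88
position: [0.5396, -0.1203, 0.1677]
ee_rot: [-0.013, 0.914, 0.406, -0.017]
contact_force: [-0.3, -0.3, -2.9]
width: 0.0252
z [-0.0417  0.0101 -0.9991]
t 17.88 p [ 539.6 -120.3  167.7] yaw 47.95 tilt 2.46 w 25.2 F [-0.3 -0.3 -2.9] q6 -1.18
tip est [ 536.  -119.9   65.8] M [-0.   -0.1   0.08]
```

Tracking well with low forces. Continuing.

```bash
python3 -m inch '[[-1,0,0,0,6],[-1,0,0,0,6],[-1,0,0,0,6],[-1,0,0,0,6],[-1,0,0,0,6]]'; python3 d.py; python3 - <<'E'
from h import *
ps=eyes.get_image("scene"); pt=eyes.get_image("top"); 
a=cv2.resize(ps["frame"][190:260,260:330],None,fx=8,fy=8,interpolation=cv2.INTER_CUBIC)
b=cv2.resize(pt["frame"][225:295,300:370],None,fx=8,fy=8,interpolation=cv2.INTER_CUBIC)
cv2.imwrite("pics/g13.png",cv2.resize(np.hstack([a,b])[:,:,::-1],(800,400)))
E
```

```text
clock: 18.3
position: [0.5392, -0.121, 0.1678]
ee_rot: [-0.007, 0.989, 0.143, -0.02]
contact_force: [-0.1, -0.6, -2.4]
width: 0.0252
z [-0.0426  0.0085 -0.9991]
t 18.3 p [ 539.2 -121.   167.8] yaw 16.52 tilt 2.49 w 25.2 F [-0.1 -0.6 -2.4] q6 -0.63
tip est [ 535.1 -121.    65.9] M [-0.05 -0.07  0.07]
```

View pics/g13.png

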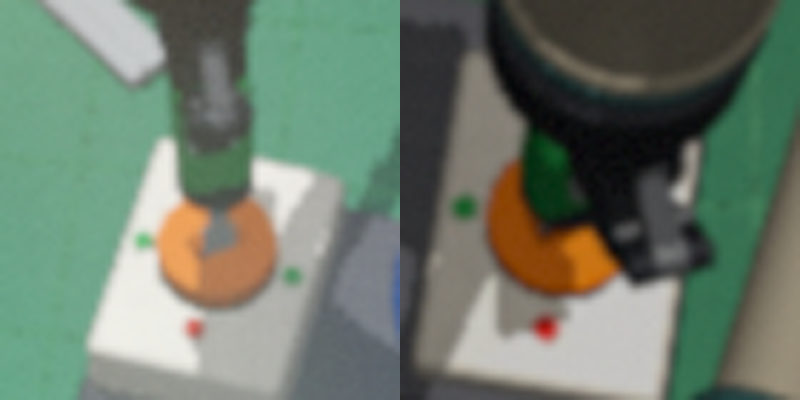

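The blade is in the slot and the drum is turning with it. 33° or more still to go.

```bash
python3 -m inch '[[-1,0,0,0,6],[-1,0,0,0,6],[-1,0,0,0,6],[-1,0,0,0,6],[-1,0,0,0,5],[-1,0,0,0,3]]'; python3 d.py
```

```text
clock: 18.9
position: [0.5385, -0.1213, 0.168]
ee_rot: [-0.001, 0.991, -0.135, -0.022]
contact_force: [1.1, 0.0, -2.1]
width: 0.0249
z [-0.0441  0.0077 -0.999 ]
t 18.9 p [ 538.5 -121.3  168. ] yaw -15.51 tilt 2.57 w 24.9 F [ 1.1  0.  -2.1] q6 -0.07
tip est [ 533.7 -121.4   66.1] M [ 0.04 -0.1   0.05]
```

```bash
python3 -m inch '[[-1,0,0,0,3],[-1,0,0,0,2]]'; python3 d.py;  python3 -m inch '[[-1,0,0,0,2],[-1,0,0,0,2]]'; python3 d.py
```

```text
clock: 19.07
position: [0.5383, -0.1213, 0.1681]
ee_rot: [0.0, 0.984, -0.177, -0.022]
contact_force: [-0.6, 0.2, -2.1]
width: 0.025
z [-0.0443  0.0076 -0.999 ]
t 19.07 p [ 538.3 -121.3  168.1] yaw -20.42 tilt 2.57 w 25.0 F [-0.6  0.2 -2.1] q6 0.02
tip est [ 533.5 -121.4   66.2] M [ 0.01 -0.06  0.03]
clock: 19.23
position: [0.5381, -0.1213, 0.168]
ee_rot: [0.001, 0.978, -0.21, -0.023]
contact_force: [0.3, 0.9, -2.8]
width: 0.0254
z [-0.0447  0.0076 -0.999 ]
t 19.23 p [ 538.1 -121.3  168. ] yaw -24.21 tilt 2.6 w 25.4 F [ 0.3  0.9 -2.8] q6 0.08
tip est [ 533.2 -121.4   66.2] M [-0.   -0.09  0.2 ]
```

The moment rose to 0.2 N m, so the drum is at its stop. I'll back off within the play and lift straight out.

```bash
python3 -m inch '[[-1,0,0,0,-3],[-1,0,0,0,-3],[-1,0,0,-4,0],[-1,0,0,-6,0],[-1,0,0,-10,0],[-1,0,0,-15,0],[-1,0,0,-18,0],[-1,0,0,-15,0],[-1,0,0,0,0]]'; python3 d.py 447 -373 240 86;  python3 - <<'E'
from h import *
ps=eyes.get_image("scene"); pt=eyes.get_image("top"); 
a=cv2.resize(ps["frame"][190:260,260:330],None,fx=8,fy=8,interpolation=cv2.INTER_CUBIC)
b=cv2.resize(pt["frame"][225:295,300:370],None,fx=8,fy=8,interpolation=cv2.INTER_CUBIC)
cv2.imwrite("pics/g14.png",cv2.resize(np.hstack([a,b])[:,:,::-1],(800,400)))
import pickle;pickle.dump((dict(ps),dict(pt)),open("p6.pkl","wb"))
E
```

```text
clock: 19.98
position: [0.5412, -0.122, 0.2426]
ee_rot: [-0.0, 0.988, -0.151, -0.023]
contact_force: [0.6, 0.7, -0.5]
width: 0.0249
z [-0.0445  0.0069 -0.999 ]
t 19.98 p [ 541.2 -122.   242.6] yaw -17.39 tilt 2.58 w 24.9 F [ 0.6  0.7 -0.5] q6 -0.04
tool delta mm [-14.8 267.7   5.1]
turn -103.39
tip est [ 536.4 -122.2  140.7] M [ 0.   -0.08  0.03]
```

View pics/g14.png

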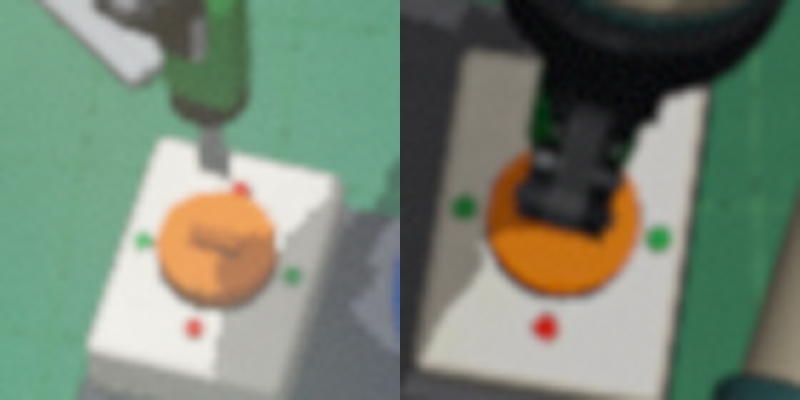

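In the left panel the slot, at (217,240), now points at the green dots at (143,240) and (291,275). Turning back to the pick-up yaw, then returning to the stand.

```bash
python3 -m inch '[[-1,0,0,-3,-7],[-1,0,0,-3,-7],[-1,0,0,-3,-7],[-1,0,0,-3,-7],[-1,0,0,0,-7],[-1,0,0,0,-7],[-1,0,0,0,-7],[-1,0,0,0,-7],[-1,0,0,0,-7],[-1,0,0,0,-7],[-1,0,0,0,-7],[-1,0,0,0,-7],[-1,0,0,0,-7],[-1,0,0,0,-7]]'; python3 d.py 452 -373 240 86;  python3 - <<'E'
from h import *
pt=eyes.get_image("top"); ps=eyes.get_image("scene")
import pickle;pickle.dump((dict(ps),dict(pt)),open("p7.pkl","wb"))
b=cv2.resize(pt["frame"][225:335,410:520],None,fx=5,fy=5,interpolation=cv2.INTER_CUBIC)
c=cv2.resize(pt["frame"][225:335,290:400],None,fx=5,fy=5,interpolation=cv2.INTER_CUBIC)
cv2.imwrite("pics/g15.png",cv2.resize(np.hstack([b,c])[:,:,::-1],(800,400)))
for p in (ps,pt): print([(a.round(1),round(c,2),onz(p,a,.078)[0].round(4)) for a,c in pts(p,"stand_hole0")])
E
```

```text
clock: 21.25
position: [0.5288, -0.1179, 0.2353]
ee_rot: [-0.034, 0.748, 0.662, -0.024]
contact_force: [-0.2, -0.4, -1.6]
width: 0.0252
z [-0.0807  0.0195 -0.9965]
t 21.25 p [ 528.8 -117.9  235.3] yaw 82.98 tilt 4.76 w 25.2 F [-0.2 -0.4 -1.6] q6 -1.79
tool delta mm [-262.5  -45.5   -3.5]
turn -3.02
tip est [ 521.5 -116.   133.6] M [-0.01 -0.02  0.02]
[(array([209.6, 200.1]), 0.96, array([ 0.4563, -0.38  ,  0.078 ])), (array([202.1, 225.5]), 0.88, array([ 0.5416, -0.3833,  0.078 ]))]
[(array([448.9, 300.3]), 0.84, array([ 0.4565, -0.3723,  0.078 ])), (array([447.4, 261.8]), 0.75, array([ 0.5381, -0.3736,  0.078 ]))]
```

View pics/g15.png

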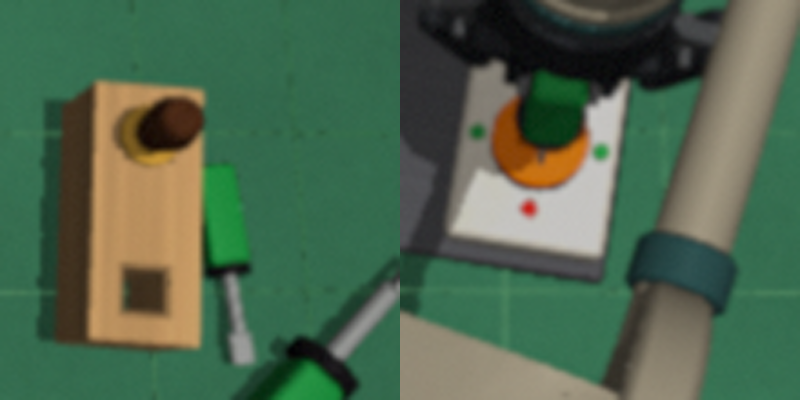

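```bash
python3 - <<'E'
from h import *
import pickle
ps,pt=pickle.load(open("p7.pkl","rb"))
print(onz(pt,[[450.0,304.2]],.078),onz(ps,[[209.6,200.1]],.078))
a=cv2.resize(ps["frame"][180:250,170:240],None,fx=8,fy=8,interpolation=cv2.INTER_CUBIC)
b=cv2.resize(pt["frame"][270:340,415:485],None,fx=8,fy=8,interpolation=cv2.INTER_CUBIC)
q=[((proj(p,[[.448,-.3745,.078]])[0]-o+.5)*8).astype(int) for p,o in((ps,[170,180]),(pt,[415,270]))]
for im,c in((a,q[0]),(b,q[1])): cv2.drawMarker(im,tuple(int(v) for v in c),(255,0,0),cv2.MARKER_CROSS,14,1)
cv2.imwrite("pics/g16.png",cv2.resize(np.hstack([a,b])[:,:,::-1],(800,400)))
E
```

```text
[[ 0.44837205 -0.37414821  0.078     ]] [[ 0.4562935 -0.379998   0.078    ]]
```

View pics/g16.png

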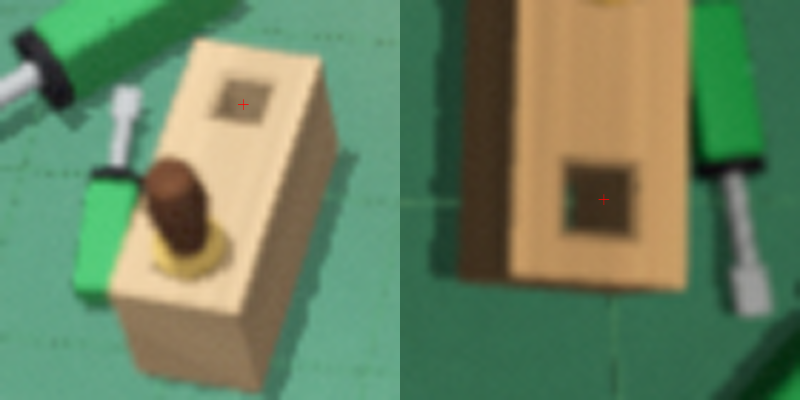

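The cross at (0.448, -0.3745) sits in the middle of the empty hole in both views. Carrying the screwdriver there.

```bash
python3 -m inch '[[-1,-15,-2,-2,-1],[-1,-25,-4,-2,-1],[-1,-30,-5,-2,-1],[-1,-30,-5,-2,0],[-1,-30,-5,-2,0],[-1,-30,-5,0,0],[-1,-30,-5,0,0],[-1,-25,-4,0,0],[-1,-18,-3,0,0],[-1,-10,-2,0,0],[-1,0,0,0,0],[-1,0,0,0,0]]'; python3 d.py 452 -373 240 86
```

```text
clock: 22.45
position: [0.4636, -0.3643, 0.2423]
ee_rot: [-0.036, 0.742, 0.669, -0.022]
contact_force: [0.1, 0.2, -1.1]
width: 0.0249
z [-0.082   0.0239 -0.9963]
t 22.45 p [ 463.6 -364.3  242.3] yaw 84.05 tilt 4.9 w 24.9 F [ 0.1  0.2 -1.1] q6 -2.22
tool delta mm [ -9.8 -10.4   3. ]
turn -1.95
tip est [ 456.2 -362.   140.6] M [ 0.   -0.13  0.02]
```

```bash
python3 -m inch '[[-1,-7,-4,0,-1],[-1,-6,-4,0,-1],[-1,0,0,6,0],[-1,0,0,8,0],[-1,0,0,8,0],[-1,0,0,5,0],[-1,0,0,0,0]]'; python3 d.py 455.5 -376 200 86; python3 - <<'E'
from h import *
pt=eyes.get_image("top"); ps=eyes.get_image("scene")
for p in (ps,pt): print([(a.round(1),round(c,2)) for a,c in pts(p,"driver_tip")],proj(p,[[.448,-.3745,.11]]))
a=cv2.resize(ps["frame"][150:250,160:260],None,fx=5,fy=5,interpolation=cv2.INTER_CUBIC)
b=cv2.resize(pt["frame"][250:350,400:500],None,fx=5,fy=5,interpolation=cv2.INTER_CUBIC)
cv2.imwrite("pics/g17.png",cv2.resize(np.hstack([a,b])[:,:,::-1],(800,400)))
E
python3 d.py
```

```text
clock: 23.03
position: [0.4547, -0.3666, 0.2127]
ee_rot: [-0.039, 0.729, 0.683, -0.019]
contact_force: [-0.5, -0.1, -1.5]
width: 0.0249
z [-0.0812  0.0303 -0.9962]
t 23.03 p [ 454.7 -366.6  212.7] yaw 86.27 tilt 4.97 w 24.9 F [-0.5 -0.1 -1.5] q6 -2.28
tool delta mm [-9.7  2.5 12.3]
turn 0.27
tip est [ 447.4 -363.6  111. ] M [-0.06 -0.06 -0.03]
[(array([150. , 208.4]), 0.7), (array([459.7, 319.6]), 0.7), (array([190.6, 197.2]), 0.65), (array([405.9, 330.6]), 0.6)] [[210.39969192 191.21862822]]
[(array([451. , 300.9]), 0.69), (array([524.5, 297.2]), 0.53)] [[455.09063101 303.24323366]]
z [-0.0788  0.0275 -0.9965]
t 23.23 p [ 455.4 -368.2  214.6] yaw 86.25 tilt 4.79 w 25.2 F [ 0.4  0.7 -1.6] q6 -2.28
tip est [ 448.3 -365.4  112.8] M [-0.08 -0.04 -0.01]
```

View pics/g17.png

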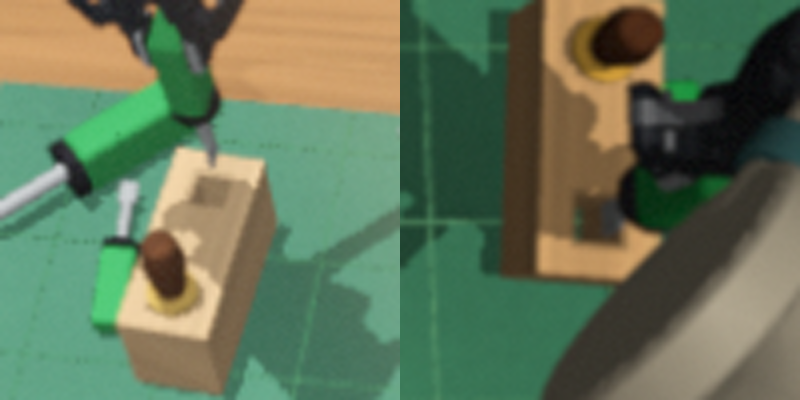

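The tip is right of the hole by about 2.6 px in the scene view, as the estimate says: 9 mm too far in +y. Correcting it and descending.

```bash
python3 -m inch '[[-1,-5,0,0,0],[-1,-5,0,0,0],[-1,0,0,5,0],[-1,0,0,5,0],[-1,0,0,4,0],[-1,0,0,0,0]]'; python3 d.py 455 -376.5 190 86
```

```text
clock: 23.73
position: [0.4542, -0.3804, 0.2004]
ee_rot: [-0.035, 0.729, 0.683, -0.019]
contact_force: [0.6, -0.0, -2.7]
width: 0.0251
z [-0.0763  0.0247 -0.9968]
t 23.73 p [ 454.2 -380.4  200.4] yaw 86.19 tilt 4.6 w 25.1 F [ 0.6 -0.  -2.7] q6 -2.29
tool delta mm [ 3.8  1.4 10.4]
turn 0.19
tip est [ 447.4 -378.    98.7] M [-0.04 -0.   -0.01]
```

```bash
python3 -m inch '[[-1,3.5,0.5,1,0],[-1,0,0,2,0],[-1,0,0,0,0]]'; python3 - <<'E'
from h import *
pt=eyes.get_image("top"); ps=eyes.get_image("scene")
a=cv2.resize(ps["frame"][165:225,180:240],None,fx=8,fy=8,interpolation=cv2.INTER_CUBIC)
b=cv2.resize(pt["frame"][270:330,425:485],None,fx=8,fy=8,interpolation=cv2.INTER_CUBIC)
cv2.imwrite("pics/g18.png",cv2.resize(np.hstack([a,b])[:,:,::-1],(800,400)))
E
python3 d.py 455 -376.5 190 86
```

```text
clock: 23.98
position: [0.4543, -0.3762, 0.1964]
ee_rot: [-0.036, 0.729, 0.683, -0.019]
contact_force: [0.2, 0.1, -1.4]
width: 0.025
z [-0.0767  0.0257 -0.9967]
t 24.08 p [ 454.5 -376.3  196.9] yaw 86.17 tilt 4.64 w 25.0 F [ 1.  -0.2 -1.9] q6 -2.28
tool delta mm [-0.3  1.   6.8]
turn 0.17
tip est [ 447.7 -373.8   95.2] M [-0.05 -0.11  0.02]
```

View pics/g18.png

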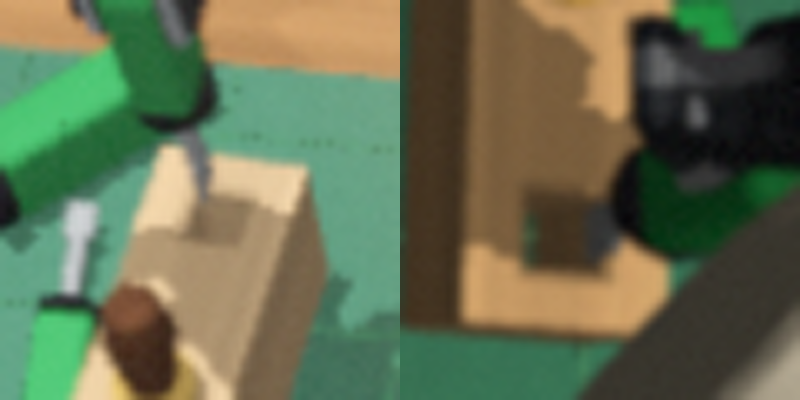

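```bash
python3 - <<'E'
from h import *
import pickle
ps,pt=pickle.load(open("p7.pkl","rb"))
print(tri(ps,[210.5,195.0],pt,[454.7,304.8]), tri(ps,[210.5,195.0],pt,[453.7,304]), tri(ps,[213.5,198.],pt,[450.3,304.5]))
for p in (ps,pt): print(proj(p,[[.4477,-.3738,.0952],[.448,-.3745,.078],[.448,-.3745,.0952]]).round(1).tolist())
E
```

```text
(array([[ 0.4462794 , -0.37899791,  0.08950143]]), array([1.07127103])) (array([[ 0.44781432, -0.37738331,  0.09137705]]), array([0.22734907])) (array([[ 0.44767884, -0.37258223,  0.07821773]]), array([1.74356144]))
[[211.5, 194.3], [212.1, 197.9], [211.2, 194.3]]
[[452.4, 303.9], [450.2, 304.4], [452.8, 303.8]]
```

Triangulated, the tip is at (0.447, -0.378) and the hole at (0.448, -0.374), so I shift about 3.5 mm towards +y and enter.

```bash
python3 -m inch '[[-1,3.5,0.5,1,0],[-1,0,0,5,0],[-1,0,0,5,0],[-1,0,0,5,0],[-1,0,0,0,0]]'; python3 d.py; python3 - <<'E'
from h import *
pt=eyes.get_image("top"); ps=eyes.get_image("scene")
a=cv2.resize(ps["frame"][165:225,180:240],None,fx=8,fy=8,interpolation=cv2.INTER_CUBIC)
b=cv2.resize(pt["frame"][270:330,425:485],None,fx=8,fy=8,interpolation=cv2.INTER_CUBIC)
cv2.imwrite("pics/g19.png",cv2.resize(np.hstack([a,b])[:,:,::-1],(800,400)))
E
```

```text
clock: 24.5
position: [0.4545, -0.372, 0.1801]
ee_rot: [-0.035, 0.729, 0.683, -0.019]
contact_force: [0.0, -0.2, -2.2]
width: 0.0252
z [-0.0755  0.0245 -0.9968]
t 24.5 p [ 454.5 -372.   180.1] yaw 86.2 tilt 4.55 w 25.2 F [ 0.  -0.2 -2.2] q6 -2.28
tip est [ 447.7 -369.6   78.4] M [-0.04 -0.05  0.04]
```

View pics/g19.png

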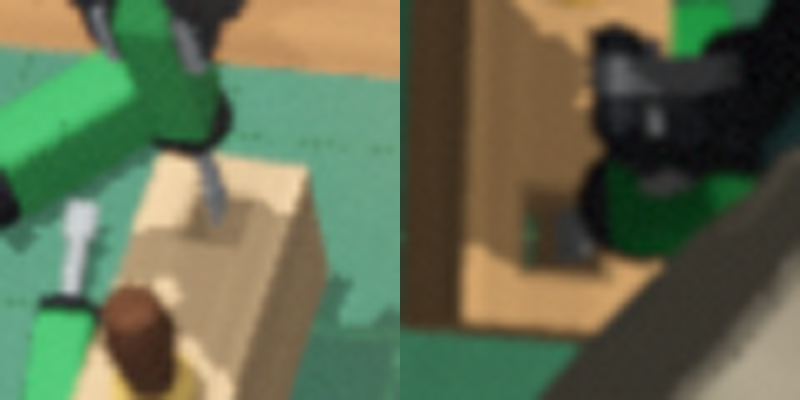

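The tip is at the mouth of the hole, well inside it in both panels (215,222 and 575,238). Descending vertically with the tilt compensated.

```bash
python3 -m inch '[[-1,-0.2,0.6,8,0],[-1,-0.2,0.6,8,0],[-1,-0.2,0.6,8,0],[-1,0,0,0,0]]'; python3 d.py; python3 - <<'E'
from h import *
pt=eyes.get_image("top"); ps=eyes.get_image("scene")
a=cv2.resize(ps["frame"][165:225,180:240],None,fx=8,fy=8,interpolation=cv2.INTER_CUBIC)
b=cv2.resize(pt["frame"][270:330,425:485],None,fx=8,fy=8,interpolation=cv2.INTER_CUBIC)
cv2.imwrite("pics/g20.png",cv2.resize(np.hstack([a,b])[:,:,::-1],(800,400)))
E
```

```text
clock: 24.93
position: [0.4551, -0.3732, 0.1551]
ee_rot: [-0.033, 0.729, 0.683, -0.019]
contact_force: [-0.2, 0.4, -2.0]
width: 0.0251
z [-0.0735  0.0224 -0.997 ]
t 24.93 p [ 455.1 -373.2  155.1] yaw 86.19 tilt 4.4 w 25.1 F [-0.2  0.4 -2. ] q6 -2.28
tip est [ 448.6 -370.9   53.3] M [ 0.02 -0.1   0.02]
```

View pics/g20.png

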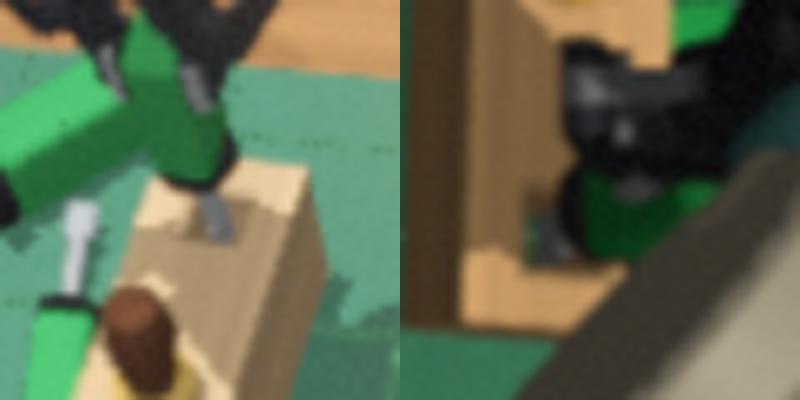

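```bash
python3 -m inch '[[-1,-0.3,0.5,7,0],[-1,-0.3,0.5,7,0],[-1,-0.2,0.5,7,0],[-1,0,0,0,0]]'; python3 d.py; python3 -m inch '[[-1,-0.2,0.4,6,0],[-1,-0.2,0.4,4,0],[-1,0,0,0,0]]'; python3 d.py
```

```text
clock: 25.37
position: [0.4562, -0.3748, 0.1342]
ee_rot: [-0.031, 0.73, 0.683, -0.019]
contact_force: [-0.6, 0.3, -1.8]
width: 0.0252
z [-0.0705  0.0194 -0.9973]
t 25.37 p [ 456.2 -374.8  134.2] yaw 86.19 tilt 4.19 w 25.2 F [-0.6  0.3 -1.8] q6 -2.28
tip est [ 450.  -372.9   32.4] M [ 0.02 -0.05 -0.03]
clock: 25.62
position: [0.4561, -0.375, 0.1227]
ee_rot: [-0.032, 0.73, 0.683, -0.019]
contact_force: [-0.5, 0.2, -2.2]
width: 0.0252
z [-0.071   0.0198 -0.9973]
t 25.62 p [ 456.1 -375.   122.7] yaw 86.19 tilt 4.23 w 25.2 F [-0.5  0.2 -2.2] q6 -2.27
tip est [ 449.9 -373.1   20.9] M [ 0.02 -0.1  -0.01]
```

```bash
python3 -m inch '[[-1,-0.2,0.2,4,0],[-1,-0.1,0.2,3,0],[-1,0,0,0,0]]'; python3 d.py; python3 -m inch '[[-1,0,0.2,3,0],[-1,0,0,0,0]]'; python3 d.py
```

```text
clock: 25.87
position: [0.4561, -0.3753, 0.1149]
ee_rot: [-0.031, 0.73, 0.683, -0.019]
contact_force: [-0.2, 0.4, -2.0]
width: 0.0246
z [-0.0709  0.0197 -0.9973]
t 25.87 p [ 456.1 -375.3  114.9] yaw 86.19 tilt 4.22 w 24.6 F [-0.2  0.4 -2. ] q6 -2.27
tip est [ 449.8 -373.4   13.1] M [-0.   -0.11  0.01]
clock: 26.03
position: [0.4561, -0.3753, 0.1117]
ee_rot: [-0.031, 0.73, 0.683, -0.019]
contact_force: [-0.5, -1.1, -2.0]
width: 0.0252
z [-0.0707  0.0196 -0.9973]
t 26.03 p [ 456.1 -375.3  111.7] yaw 86.19 tilt 4.21 w 25.2 F [-0.5 -1.1 -2. ] q6 -2.27
tip est [ 449.9 -373.4    9.9] M [-0.02 -0.07 -0.03]
```

```bash
python3 -m inch '[[-1,0,0,2,0],[-1,0,0,1.5,0],[-1,0,0,0,0]]'; python3 d.py; python3 - <<'E'
from h import *
ps=eyes.get_image("scene");pt=eyes.get_image("top")
a=cv2.resize(ps["frame"][165:225,180:240],None,fx=8,fy=8,interpolation=cv2.INTER_CUBIC)
b=cv2.resize(pt["frame"][270:330,425:485],None,fx=8,fy=8,interpolation=cv2.INTER_CUBIC)
cv2.imwrite("pics/g21.png",cv2.resize(np.hstack([a,b])[:,:,::-1],(800,400)))
E
```

```text
clock: 26.28
position: [0.4566, -0.3758, 0.1115]
ee_rot: [-0.03, 0.73, 0.683, -0.019]
contact_force: [-0.8, -0.4, -1.6]
width: 0.0253
z [-0.0684  0.0173 -0.9975]
t 26.28 p [ 456.6 -375.8  111.5] yaw 86.19 tilt 4.04 w 25.3 F [-0.8 -0.4 -1.6] q6 -2.27
tip est [ 450.6 -374.1    9.6] M [-0.02 -0.08 -0.02]
```

View pics/g21.png

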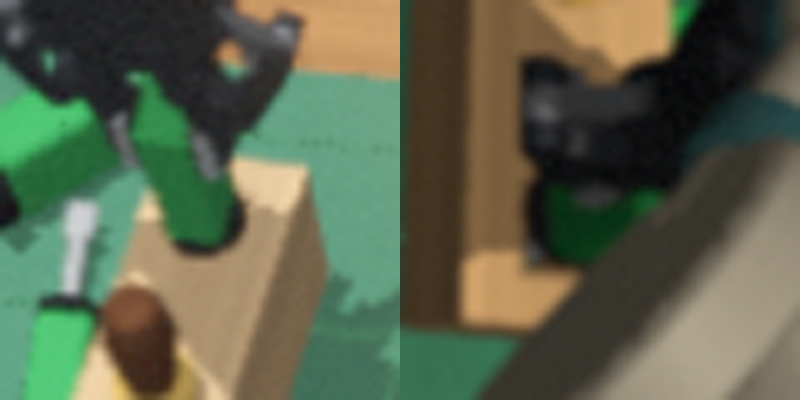

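```bash
python3 -m inch '[[-1,0,0,3,0],[-1,0,0,2,0]]'; python3 d.py;python3 -m inch '[[-1,0,0,2,0],[-1,0,0,2,0]]'; python3 d.py
```

```text
clock: 26.55
position: [0.4569, -0.3761, 0.1108]
ee_rot: [-0.028, 0.73, 0.683, -0.019]
contact_force: [-2.7, 2.3, 8.9]
width: 0.0249
z [-0.0662  0.0153 -0.9977]
t 26.55 p [ 456.9 -376.1  110.8] yaw 86.2 tilt 3.89 w 24.9 F [-2.7  2.3  8.9] q6 -2.27
tip est [ 451.1 -374.6    8.9] M [0.52 0.46 0.01]
clock: 26.72
position: [0.4568, -0.376, 0.1107]
ee_rot: [-0.027, 0.73, 0.683, -0.019]
contact_force: [-0.9, 2.5, 9.0]
width: 0.0254
z [-0.0645  0.0137 -0.9978]
t 26.72 p [ 456.8 -376.   110.7] yaw 86.2 tilt 3.78 w 25.4 F [-0.9  2.5  9. ] q6 -2.27
tip est [ 451.2 -374.7    8.9] M [0.51 0.42 0.02]
```

The collar now rests on the stand: 9 N upward, with the tip at about 9 mm. Opening the fingers.

```bash
python3 -m inch '[[-0.3,0,0,0,0],[0,0,0,0,0],[0.4,0,0,0,0],[0.8,0,0,0,0],[1,0,0,0,0],[1,0,0,0,0]]'; python3 d.py; python3 - <<'E'
from h import *
ps=eyes.get_image("scene");pt=eyes.get_image("top")
a=cv2.resize(ps["frame"][145:225,160:240],None,fx=6,fy=6,interpolation=cv2.INTER_CUBIC)
b=cv2.resize(pt["frame"][260:340,415:495],None,fx=6,fy=6,interpolation=cv2.INTER_CUBIC)
cv2.imwrite("pics/g22.png",cv2.resize(np.hstack([a,b])[:,:,::-1],(800,400)))
E
```

```text
clock: 27.22
position: [0.4574, -0.3768, 0.111]
ee_rot: [-0.026, 0.73, 0.683, -0.019]
contact_force: [0.5, -0.8, -0.3]
width: 0.0854
z [-0.063   0.0119 -0.9979]
t 27.22 p [ 457.4 -376.8  111. ] yaw 86.21 tilt 3.67 w 85.4 F [ 0.5 -0.8 -0.3] q6 -2.27
tip est [ 451.9 -375.6    9.2] M [-0.02 -0.02  0.07]
```

View pics/g22.png

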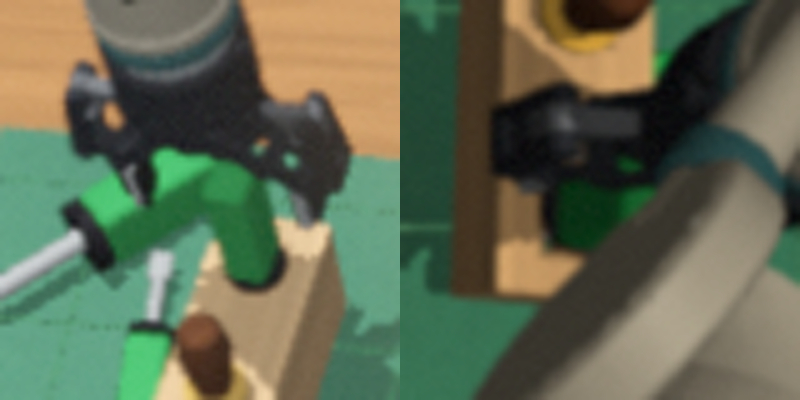

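The screwdriver is released and stands in the stand. Rising straight up.

```bash
python3 -m inch '[[1,0,0,-8,0],[1,0,-1,-18,0],[1,0,-1,-25,0],[1,0,-1,-30,0],[1,0,-2,-35,0],[1,0,-2,-35,0],[1,25,0,-10,0],[1,30,0,0,0],[1,30,-10,0,0],[1,30,-20,0,0],[1,20,-20,0,0],[1,0,0,0,0]]'; python3 d.py; python3 - <<'E'
from h import *
from cc import centre
ps=eyes.get_image("scene");pt=eyes.get_image("top")
import pickle;pickle.dump((dict(ps),dict(pt)),open("p8.pkl","wb"))
cv2.imwrite("pics/f_s.png",ps["frame"][:,:,::-1]);cv2.imwrite("pics/f_t.png",pt["frame"][:,:,::-1])
centre(ps,pt,[.572,.051],.123)
E
```

```text
clock: 28.32
position: [0.4198, -0.2368, 0.2888]
ee_rot: [-0.025, 0.731, 0.682, -0.018]
contact_force: [-0.1, 1.1, -0.2]
width: 0.0852
z [-0.0595  0.0119 -0.9982]
t 28.32 p [ 419.8 -236.8  288.8] yaw 86.02 tilt 3.48 w 85.2 F [-0.1  1.1 -0.2] q6 -2.14
tip est [ 414.7 -235.7  187. ] M [-0.06  0.    0.02]
s [0.5718 0.0497] resid mm [0.5 1.6]
t [0.5726 0.0504] resid mm [0.3 0.5]
```

View pics/f_s.png

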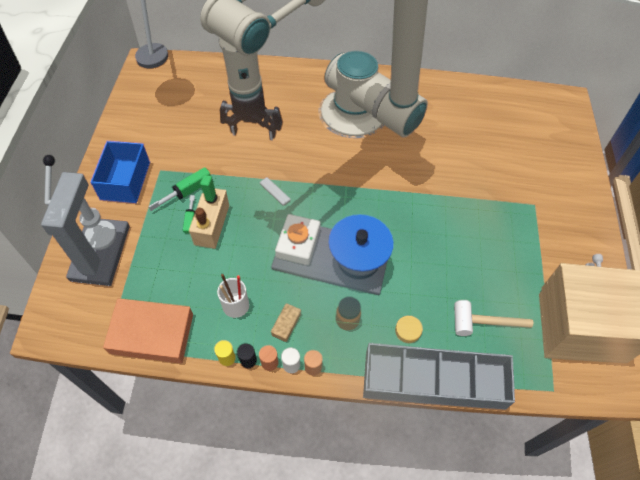

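View pics/f_t.png

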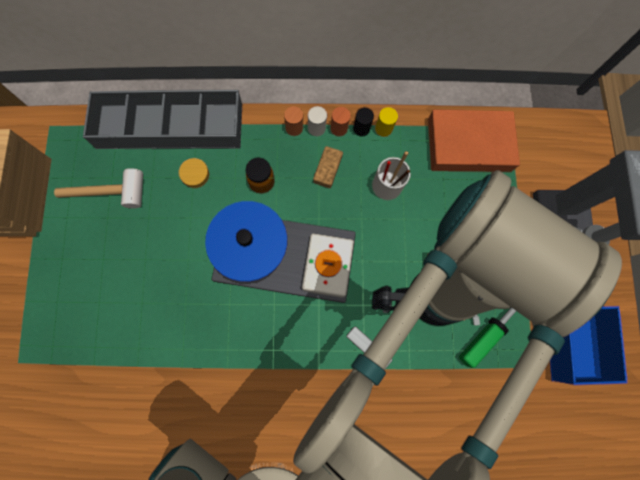

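Both pictures show the cover centred on the bowl at (243,241) in the top view, the slot at (329,263), and everything else in place. I'll measure the slot's angle and check the screwdriver against its model once more.

```bash
sed 's/p0.pkl/p8.pkl/' m2.py > m3.py; python3 m3.py | grep slot; python3 - <<'E'
from h import *
import pickle
ps,pt=pickle.load(open("p8.pkl","rb")); out=[]
im=cv2.resize(ps["frame"],None,fx=6,fy=6,interpolation=cv2.INTER_CUBIC)
a=np.radians(-4); R=np.array([[np.cos(a),-np.sin(a)],[np.sin(a),np.cos(a)]])
c=np.array([[17,13],[-17,13],[-17,-13],[17,-13]])*1e-3@R.T+[.448,-.373]
for z in(.168,.086):
    q=(proj(ps,np.c_[c,np.full(4,z)])+.5)*6-.5; cv2.polylines(im,[q.astype(int)],True,(255,0,0),1)
u=(proj(ps,[[.447,-.3745,.11]])[0]*6).astype(int); out.append(im[u[1]-200:u[1]+200,u[0]-200:u[0]+200])
im=cv2.resize(pt["frame"],None,fx=6,fy=6,interpolation=cv2.INTER_CUBIC); u=(329*6,263*6); out.append(im[u[1]-200:u[1]+200,u[0]-200:u[0]+200])
cv2.imwrite("pics/fin.png",np.hstack(out)[:,:,::-1])
E
```

```text
slot c [ 0.53215596 -0.12289689] ang 72.04264299578442 [0.06476364 0.15294513]
```

View pics/fin.png

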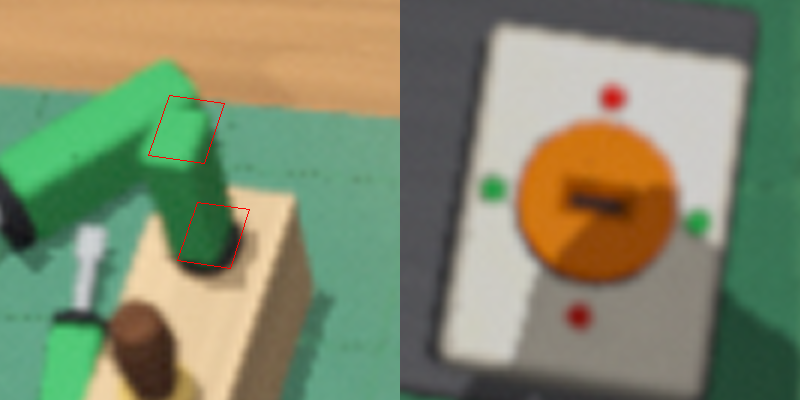

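The slot lines up with the green dots. The shadow spoiled the automatic angle, which read 72°. The handle axis runs parallel to the upright model. I'll move the arm aside for an unobstructed top view.

```bash
python3 -m inch '[[1,25,-10,-3,0],[1,35,-15,-3,0],[1,35,-15,-3,0],[1,35,-15,-3,0],[1,35,-10,-3,0],[1,25,0,0,0],[1,10,0,0,0],[1,0,0,0,0]]'; python3 d.py; python3 - <<'E'
from h import *
ps=eyes.get_image("scene");pt=eyes.get_image("top")
a=np.radians(-4); R=np.array([[np.cos(a),-np.sin(a)],[np.sin(a),np.cos(a)]])
c=np.array([[17,13],[-17,13],[-17,-13],[17,-13]])*1e-3@R.T+[.448,-.3745]
out=[]
for p in (ps,pt):
    im=cv2.resize(p["frame"],None,fx=5,fy=5,interpolation=cv2.INTER_CUBIC)
    for z in(.168,.086):
        q=(proj(p,np.c_[c,np.full(4,z)])+.5)*5-.5; cv2.polylines(im,[q.astype(int)],True,(255,0,0),1)
    u=(proj(p,[[.447,-.3745,.11]])[0]*5).astype(int); out.append(im[u[1]-200:u[1]+200,u[0]-200:u[0]+200])
cv2.imwrite("pics/fin2.png",np.hstack(out)[:,:,::-1])
E
```

```text
clock: 29.08
position: [0.3799, -0.0384, 0.3082]
ee_rot: [-0.019, 0.735, 0.678, -0.017]
contact_force: [0.9, -0.2, 0.2]
width: 0.0851
z [-0.0505  0.0046 -0.9987]
t 29.08 p [379.9 -38.4 308.2] yaw 85.35 tilt 2.91 w 85.1 F [ 0.9 -0.2  0.2] q6 -1.76
tip est [375.8 -38.  206.3] M [ 0.01 -0.01 -0.03]
```

View pics/fin2.png

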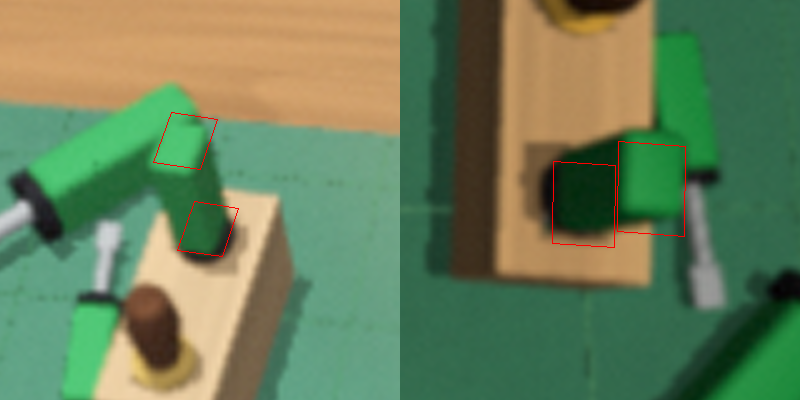

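In the top view the handle's top and collar are both about 2.5 px (5 mm) towards the awl from the hole's centre. So it stands upright, within the 20 mm allowed, with the collar on the stand. Handing in.

```bash
python3 -c "
from rig import manip; print(manip.sign_off()); print(manip.get_state()['clock'])"
```

```text
the job is handed in; nothing more can be done
None
the job is handed in; nothing more can be done
```

I set the cover on the bowl and released it, turned the switch to run with the blade, and stood the screwdriver back in its hole. I handed the job in at about 29 s; the interface gives no verdict.

- **Cover:** in both views its centre is within about 1–2 mm of the bowl's. Its outline fits a level disc at the seated height.
- **Switch:** the blade turned it until the moment rose to about 0.2 N m at the stop. The final picture shows the slot in line with the green dots. My automatic slot-angle reading was spoiled by a shadow (72°), so I went by the picture instead.
- **Screwdriver:** it is upright with its collar on the stand, about 5 mm off the hole's centre along the stand. The tip height came out at about 9 mm, with a firm contact of 9 N before I let go.
- **Other things on the bench:** the awl and the other listed things look unmoved in the final pictures.
- **What went wrong:**
  - My first grip on the cover's knob was too high, so I gripped it again lower.
  - The tool drifted to as much as 5° of tilt, and I corrected for it when placing the tip.
  - The two look-alike screwdrivers fell over on their own before the arm moved.

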